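# Code in the scent bottles and put them away

### The arm

A 6-joint arm with a two-finger parallel gripper is mounted at the origin on the work surface. World frame = base frame: x ahead of the robot, y to its left, z up, the work surface at z = 0. Lengths are in m, angles in rad, forces in N, time in s.
With the tool pointing down it reaches from about 0.25 to 0.775 m from the base axis. Payload 4 kg.
Tool frame: the origin (TCP) lies between the finger pads; the fingertips stand arm.tips_ahead ahead of it and the grasp point (between the pads) is the TCP (arm.tips_ahead is the distance from the TCP to the fingertips, in m); z points along the fingers, y is the line along which they close (so a half turn about z gives the same grasp; the last joint's range is limited). The gripper opens to 94 mm and grips with 3 to 60 N. Pads are 16 mm wide; open, the fingers measure 119 mm over their backs; the gripper's body (75 mm by 177 mm) begins 78 mm behind the grasp point.
Start: joints at [1.013, 0.087, 1.371, -0, 1.684, -0.103], TCP at [0.242, 0.494, 0.225] pointing down, gripper open.
Joint ranges: [-3.1, 3.1], [-0.76, 2.03], [0.27, 2.55], [-1.08, 4.22], [0.17, 2.65], [-2.57, 2.57]. Speed limits (rad/s): [2.79, 2.79, 3.14, 3.14, 3.14, 3.14].

### API

Orientations are given as a unit quaternion [w, x, y, z].
In Python, from plant import arm gives the robot as it stands.
- The arm moves only by the shell command python3 -m handwheel 'ROWS' [OPENING] [FORCE]. ROWS is JSON, a list of rows, each an object of numbers: "tx", "ty", "tz": the shift along the tool's x, y, z in units of 25 mm (1.0 is 25 mm); "roll": the turn about the tool's z in rad. In form: [{"tx": .., "ty": .., "tz": .., "roll": ..}, ...]. A call has 1 to 20 rows; each row shifts and turns the commanded pose from where the row before left it, along the tool's axes as they then stand; what a row does not reach is not made up. A row lasts 1/8 s, in which the tool goes at most 62.5 mm and 10.7 degrees, less where a joint would pass 70% of its speed; a pose out of reach is approached as far as the arm can. A call is refused whole if a number of a shift passes 1 or a number of a turn 0.188, either way. A call with a gripper value outside its range is refused whole. OPENING is the opening, from 0 (shut) to 1 (fully open), set as the call begins (- or left out, the last holds). The fingers move at their own pace and stop on an object; FORCE is the grip in N (left out, the last holds). Time passes only in rows, so rows that do not move let the fingers close. It gives the time, the measured TCP pose, the force, the opening and the grip force at its end, in the units of the state.
- arm.get_obs(): the state, without advancing time (a new reading comes with each control period).
- arm.read_camera(name): name is "scene" or "top" or "wrist"; returns a dict with "color" (480x640x3 uint8, red, green, blue), "vfov" (degrees; the focal length in pixels is half the picture's height over the tangent of half this angle, whatever the lens; pixels are square), "cx", "cy" (the principal point, pixels), "pose" (4x4, takes a point from camera to world coordinates); the wrist camera has in their place "hand_eye" (4x4, takes a point from camera to tool coordinates, whose origin is the TCP and whose axes are the flange's). Camera axes: x right, y up, looking along -z (the intrinsics and any distortion apply to the point x, -y, -z); pixel columns grow to the right and rows downward; lengths in m; the calibration is good to about 2 mm. A picture is of the moment at which its call begins: read the wrist's pose just before it. There is no depth.
- arm.finish_job(): hands the job in; it is judged then, once.
Trained networks look in a picture, given as the dict that the camera call returned (one of the last four; its "shot" number tells which), for a name from the list of things; names that differ only in an ending like _2 or _b are one class to them, and where a whole thing is asked for, a point or a joint stands for the part that bears it (a point fixed in the world has none). Each returns a list of dicts, best first, with "score" (0 to 1); they miss things now and then, are a little off and sometimes report something else, mostly with a low value. They report only what shows in the picture. A call takes as long as a camera call.
- arm.outline_of(picture, name): "mask" (480x640 bool, what is visible of it) and "position" ([column, row] in pixels, amid what is visible of it).
The state is a dict: "clock": time; "joint_positions": joint angles; "dq": joint speeds; "tau": joint torques, N m; "eef_pos": TCP position; "orientation": TCP orientation; "ft_force": force on the tool from outside, world axes, zero at the start; "torque": the same for the moment, N m; "finger_gap": opening from 0.0 (shut) to 1.0 (fully open); "gripper_force": force on a finger pad.
Only numpy, scipy, OpenCV 4.12 (cv2) and the standard library are available. Lean on these libraries where they do the work, as an engineer would, in place of code of your own. Each camera call takes 0.05 s, during which the arm holds its last target. There are 200 camera calls.

### The job

Stand every labelled scent bottle that is loose on the table (coloured oil, black cap with a white seal strip) upright on the reader's mat with its label squarely facing the reader's window, and press the green read button while they all stand so. Then put all those bottles upright into the open drawer and gently slide it fully shut. Leave the other things on the table, and the stock in the rack, the carton and on top of the chest, where they are.

Things in the scene. Friction and masses are not known exactly. Their poses are not given: they have to be found in the camera images.
- rose_mid (a point): Labelled bottle, red oil, black cap: 44 mm round, 60 mm tall, 120 g, bottom-heavy; None if absent. The point is its centre, 30 mm above its underside; z runs up through the cap. Its white bar-code label is on its own +x side; a white seal strip runs from the label up and over to the middle of the cap's top, so from above the strip points to the label side.
- amber_mid (a point): Labelled bottle, orange oil, black cap: 44 mm round, 60 mm tall, 120 g, bottom-heavy; None if absent. The point is its centre, 30 mm above its underside; z runs up through the cap. Its white bar-code label is on its own +x side; a white seal strip runs from the label up and over to the middle of the cap's top, so from above the strip points to the label side.
- citrus_mid (a point): Labelled bottle, yellow oil, black cap: 44 mm round, 60 mm tall, 120 g, bottom-heavy; None if absent. The point is its centre, 30 mm above its underside; z runs up through the cap. Its white bar-code label is on its own +x side; a white seal strip runs from the label up and over to the middle of the cap's top, so from above the strip points to the label side.
- moss_mid (a point): Labelled bottle, green oil, black cap: 44 mm round, 60 mm tall, 120 g, bottom-heavy; None if absent. The point is its centre, 30 mm above its underside; z runs up through the cap. Its white bar-code label is on its own +x side; a white seal strip runs from the label up and over to the middle of the cap's top, so from above the strip points to the label side.
- iris_mid (a point): Labelled bottle, violet oil, black cap: 44 mm round, 60 mm tall, 120 g, bottom-heavy; None if absent. The point is its centre, 30 mm above its underside; z runs up through the cap. Its white bar-code label is on its own +x side; a white seal strip runs from the label up and over to the middle of the cap's top, so from above the strip points to the label side.
- reader_mat (a point): Centre of the dark blue reading mat with a white border printed flat on the table in front of the code reader (level with the table): 100 mm along its x, 270 mm along its y. Its x axis points level from the mat to the reader's window, square to the window.
- reader_window (a point): Centre of the long dark window (255 mm wide) in the front of the white code reader, 34 mm above the table and 80 mm from the mat's centre; same axes as the mat. The reader is fixed, 280 mm wide, 60 mm deep and 80 mm high. A label facing the reader points along this x axis.
- read_button_top (a point): Top centre of the round green read button (28 mm across) on top of the reader, 102 mm above the table when up.
- read_button (a joint): Read button, m: 0 up, 0.006 fully down; sprung, about 5 N to push it down; the reader reads once it is pressed more than 4 mm.
- drawer_floor (a point): Centre of the drawer's inner floor (moves with it), 22 mm above the table. x points into the chest; the drawer opens towards -x. Inside: 215 mm along x, 278 mm along y, 61 mm deep, walls 6 mm. When open by q, the part with x below q - 0.113 m is clear of the chest's top; a standing bottle passes under that top. Chest: fixed wooden box, 320 mm wide, 260 deep, 105 high.
- chest_drawer0_handle (a point): Middle of the drawer's brass bar handle, which runs 120 mm along the drawer's y, 35 mm out from the drawer's front panel (15 mm thick, 314 mm wide), 67 mm above the table. It can be pushed from its outer side.
- chest_drawer0 (a joint): How far the drawer is open, m: 0 fully shut, up to 0.18; it stays where it is left and takes about 1 to 3 N to push.
- empty_mid (a point): Not part of the job, to be left alone: open empty clear bottle without label, 43 mm round, 46 mm tall. The point is at mid height.
- cap_mid (a point): Not part of the job, to be left alone: loose black screw cap, 43 mm round, 17 mm tall. The point is at mid height.
- pipette_cup_mid (a point): Not part of the job, to be left alone: clear plastic cup full of pipettes, 84 mm across the rim; the pipettes fan out to about 140 mm across and 175 mm high (the cup is 95 mm). The point is at mid height.
- blotter_cup_mid (a point): Not part of the job, to be left alone: small clear cup of white paper blotters, 62 mm across, 135 mm high with the strips. The point is at mid height.
- atomiser_mid (a point): Not part of the job, to be left alone: empty rounded glass perfume bottle with a gold neck, 56 mm across, 84 mm tall. The point is at mid height.
- roll_on_mid (a point): Not part of the job, to be left alone: roll-on flask with a gold cap, lying, 90 mm long along its x, 23 mm thick. The point is at mid height.

How it is judged:
On the way:
1. the read button is pressed while every labelled bottle stands upright on the mat with its label facing the window (value of joint read_button above 0.004 m and x of rose_mid in the frame of reader_mat between -0.055 and 0.055 m and y of rose_mid in the frame of reader_mat between -0.14 and 0.14 m and height (world z) of rose_mid between 0.022 and 0.038 m and angle between each of rose_mid, amber_mid, citrus_mid, moss_mid, iris_mid's own z axis and vertical below 0.15 rad and angle between the x axis of each of rose_mid, amber_mid, citrus_mid, moss_mid, iris_mid and the x axis of reader_mat, either way round below 0.42 rad and x of reader_window in the frame of rose_mid above 0.01 m and x of amber_mid in the frame of reader_mat between -0.055 and 0.055 m and y of amber_mid in the frame of reader_mat between -0.14 and 0.14 m and height (world z) of amber_mid between 0.022 and 0.038 m and x of reader_window in the frame of amber_mid above 0.01 m and x of citrus_mid in the frame of reader_mat between -0.055 and 0.055 m and y of citrus_mid in the frame of reader_mat between -0.14 and 0.14 m and height (world z) of citrus_mid between 0.022 and 0.038 m and x of reader_window in the frame of citrus_mid above 0.01 m and x of moss_mid in the frame of reader_mat between -0.055 and 0.055 m and y of moss_mid in the frame of reader_mat between -0.14 and 0.14 m and height (world z) of moss_mid between 0.022 and 0.038 m and x of reader_window in the frame of moss_mid above 0.01 m and x of iris_mid in the frame of reader_mat between -0.055 and 0.055 m and y of iris_mid in the frame of reader_mat between -0.14 and 0.14 m and height (world z) of iris_mid between 0.022 and 0.038 m and x of reader_window in the frame of iris_mid above 0.01 m), for 0.1 s.
At the end, for the whole second after the job is handed in: Drawer shut to within 6 mm, every labelled bottle upright (within 11 degrees) on its floor; before that the button was pressed over 4 mm while all of them stood on the mat (centres within 5 mm of its edge) with labels within 24 degrees of square to the window (value of joint chest_drawer0 below 0.006 m and x of rose_mid in the frame of drawer_floor between -0.112 and 0.112 m and y of rose_mid in the frame of drawer_floor between -0.14 and 0.14 m and z of rose_mid in the frame of drawer_floor between 0.022 and 0.04 m and angle between each of rose_mid, amber_mid, citrus_mid, moss_mid, iris_mid's own z axis and vertical below 0.2 rad and x of amber_mid in the frame of drawer_floor between -0.112 and 0.112 m and y of amber_mid in the frame of drawer_floor between -0.14 and 0.14 m and z of amber_mid in the frame of drawer_floor between 0.022 and 0.04 m and x of citrus_mid in the frame of drawer_floor between -0.112 and 0.112 m and y of citrus_mid in the frame of drawer_floor between -0.14 and 0.14 m and z of citrus_mid in the frame of drawer_floor between 0.022 and 0.04 m and x of moss_mid in the frame of drawer_floor between -0.112 and 0.112 m and y of moss_mid in the frame of drawer_floor between -0.14 and 0.14 m and z of moss_mid in the frame of drawer_floor between 0.022 and 0.04 m and x of iris_mid in the frame of drawer_floor between -0.112 and 0.112 m and y of iris_mid in the frame of drawer_floor between -0.14 and 0.14 m and z of iris_mid in the frame of drawer_floor between 0.022 and 0.04 m); the robot touches nothing.
It fails at once if a thing that is not part of the job is moved more than 6 cm (distance of any of empty_mid, cap_mid, pipette_cup_mid, blotter_cup_mid, atomiser_mid, roll_on_mid from where it was at the start of the episode above 0.06 m).
It fails at once if the drawer is slammed (faster than 0.5 m/s) (velocity of joint chest_drawer0 below -0.5 m/s).
Of rose, amber, citrus, moss, iris only 3 to 4 are there at a start; the rules pass over those that are not, and their reading is None.
At some moment in a run one of rose, amber, citrus, moss, iris may be knocked a few centimetres aside while the robot is not near it.
It also fails if it takes over 210 s, if anything falls off the work surface, if the arm or the gripper's body presses on something with over 40 N, if the wrist force passes 120 N, or if a joint passes its speed limit or range.

## Working session

There is one attempt and no reset: what is moved stays moved. The work goes in short steps, Python scripts to look and compute and a shell command to move; the robot and the scene stay as the last step left them, time stands still between calls to the robot, and variables do not carry over. Pictures are saved under pics/ and viewed, at most 16 in all, crops included, and the job is handed in when it is done.

```bash
ls; mkdir -p pics; python3 - <<'E'
from plant import arm
import cv2
o=arm.get_obs();print(o, arm.tips_ahead)
for n in("top","scene"):
    p=arm.read_camera(n);cv2.imwrite(f"pics/{n}0.png",p["color"][:,:,::-1]);print({k:v for k,v in p.items() if k!="color"})
E
```

```text
pics
{'clock': 0.0, 'joint_positions': array([ 1.01291750e+00,  8.79457131e-02,  1.37223551e+00, -5.80570503e-05,
        1.68359525e+00, -1.03109735e-01]), 'dq': array([ 0.00021166, -0.0001715 , -0.00118847,  0.00015777,  0.00097132,
       -0.00030857]), 'tau': array([ 1.28239490e-04, -3.40174592e+01, -3.02433372e+01,  7.17142364e-02,
        3.29215906e-02, -1.77108714e-04]), 'eef_pos': array([0.24134764, 0.49365578, 0.22331872]), 'orientation': array([-3.27050335e-04,  2.25433186e-01,  9.74258018e-01, -1.04218057e-03]), 'ft_force': array([0.05289628, 0.16333898, 0.56223817]), 'torque': array([0.00136502, 0.02941039, 0.03744987]), 'gripper_force': 0.0, 'finger_gap': 1.001541370043664} 0.019
{'vfov': 51.28196752271377, 'cx': 317.22945795977375, 'cy': 237.2542603296923, 'pose': array([[-1.52546098e-02,  9.83916211e-01, -1.77978052e-01,
         4.39720631e-01],
       [-9.99883452e-01, -1.51207348e-02,  2.10866330e-03,
        -4.28572364e-02],
       [-6.16410923e-04,  1.77989476e-01,  9.84032198e-01,
         1.03829204e+00],
       [ 0.00000000e+00,  0.00000000e+00,  0.00000000e+00,
         1.00000000e+00]]), 'shot': 1}
{'vfov': 49.71571026852457, 'cx': 323.4545021707535, 'cy': 237.73571589450805, 'pose': array([[-0.64671602, -0.52828177,  0.55016067,  1.24714884],
       [ 0.76271649, -0.45234976,  0.46221559,  0.49124653],
       [ 0.00468498,  0.71853884,  0.69547105,  0.89431406],
       [ 0.        ,  0.        ,  0.        ,  1.        ]]), 'shot': 2}
```

View pics/top0.png

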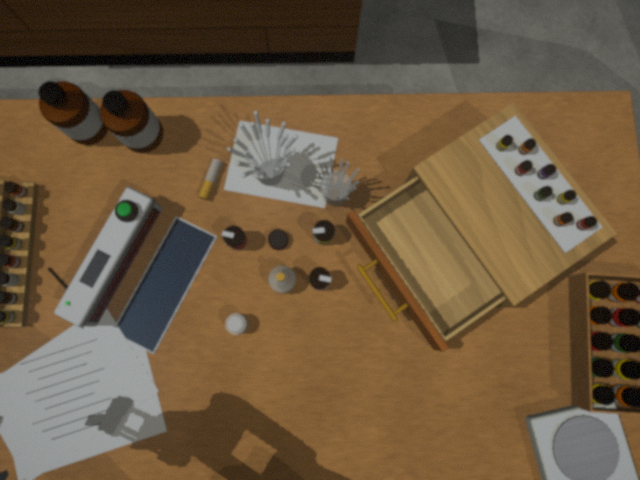

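View pics/scene0.png

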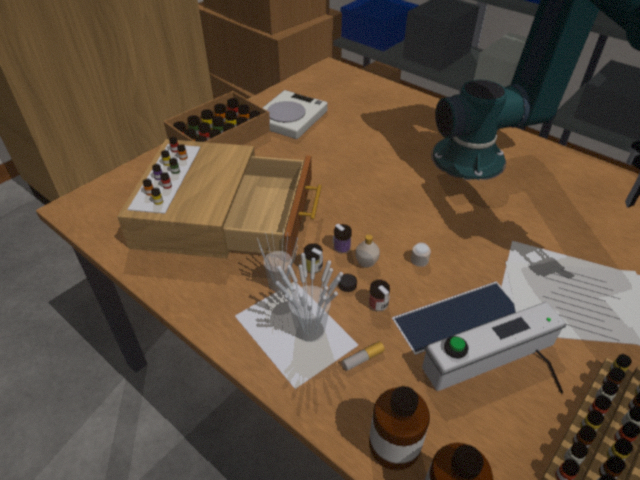

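The top view shows three loose bottles at about (233,237), (323,231) and (320,278), all upright. The cap is at (278,239), the atomiser at (282,278) and the empty at (236,323). The mat is at (167,285), the button at (124,210), and the open drawer is around (430,260) with its handle at (383,290).

```bash
cat >h.py <<'E'
import numpy as np,cv2
from plant import arm
from scipy.spatial.transform import Rotation as R
def rot(q): return R.from_quat([q[1],q[2],q[3],q[0]]).as_matrix()
def shot(n):
    o=arm.get_obs();p=arm.read_camera(n)
    if n=="wrist":
        T=np.eye(4);T[:3,:3]=rot(o["orientation"]);T[:3,3]=o["eef_pos"];p["pose"]=T@p["hand_eye"]
    return p
def px2w(p,uv,z):
    f=240/np.tan(np.radians(p["vfov"]/2));T=p["pose"]
    d=T[:3,:3]@np.array([(uv[0]-p["cx"])/f,-(uv[1]-p["cy"])/f,-1.]);c=T[:3,3]
    return (c+d*(z-c[2])/d[2])
def w2px(p,w):
    f=240/np.tan(np.radians(p["vfov"]/2));T=p["pose"]
    c=T[:3,:3].T@(np.asarray(w)-T[:3,3]);return np.array([p["cx"]-f*c[0]/c[2],p["cy"]+f*c[1]/c[2]])
def yaw(o=None):
    "world angle of tool x axis"
    M=rot((o or arm.get_obs())["orientation"]);return np.arctan2(M[1,0],M[0,0])
def rows(w,yw=None):
    "shift to world point (in units of 25mm along the tool axes at present) and roll to bring tool x to yaw yw"
    o=arm.get_obs();M=rot(o["orientation"]);d=M.T@(np.asarray(w)-o["eef_pos"])/.025
    r=None if yw is None else (-(yw-yaw(o))+np.pi)%(2*np.pi)-np.pi
    print("tool shift units",d.round(2),"roll",r and round(r,3),"pos",o["eef_pos"].round(4),"yaw",round(yaw(o),3),"t",round(o["clock"],2))
E
python3 - <<'E'
from h import *
p=shot("top")
for n,z in [("rose_mid",.03),("amber_mid",.03),("citrus_mid",.03),("moss_mid",.03),("iris_mid",.03),("empty_mid",.023),("cap_mid",.008),("pipette_cup_mid",.05),("blotter_cup_mid",.05),("atomiser_mid",.04),("roll_on_mid",.01),("chest_drawer0_handle",.067)]:
    for d in arm.outline_of(p,n)[:3]: print(n,round(d["score"],2),np.round(d["position"],0),px2w(p,d["position"],z).round(3))
def corners(name,uv,z):
    for u in uv: print(name,u,px2w(p,u,z).round(4))
print("yaw",yaw())
# refine: crops
c=p["color"][:,:,::-1]
cv2.imwrite("pics/crop_a.png",cv2.resize(c[170:360,50:250],None,fx=3,fy=3,interpolation=cv2.INTER_CUBIC))
cv2.imwrite("pics/crop_b.png",cv2.resize(c[160:360,210:460],None,fx=3,fy=3,interpolation=cv2.INTER_CUBIC))
corners("mat",[(178,219),(215,238),(153,351),(119,327)],0)
b=px2w(p,(125,210),.102);print("button",b)
E
```

```text
rose_mid 0.98 [236. 237.] [0.624 0.122 0.03 ]
rose_mid 0.62 [278. 239.] [0.619 0.035 0.03 ]
amber_mid 0.6 [236. 239.] [0.622 0.122 0.03 ]
citrus_mid 0.55 [324. 233.] [ 0.631 -0.058  0.03 ]
iris_mid 0.93 [322. 278.] [ 0.537 -0.052  0.03 ]
iris_mid 0.26 [263. 154.] [0.802 0.066 0.03 ]
empty_mid 0.71 [234. 323.] [0.451 0.123 0.023]
empty_mid 0.64 [211. 178.] [0.753 0.177 0.023]
empty_mid 0.54 [424. 262.] [ 0.569 -0.263  0.023]
cap_mid 0.93 [279. 237.] [0.628 0.035 0.008]
pipette_cup_mid 0.71 [265. 152.] [0.799 0.061 0.05 ]
blotter_cup_mid 0.95 [337. 184.] [ 0.729 -0.087  0.05 ]
atomiser_mid 0.59 [282. 281.] [0.532 0.026 0.04 ]
atomiser_mid 0.49 [125. 207.] [0.69  0.348 0.04 ]
roll_on_mid 0.83 [210. 181.] [0.752 0.181 0.01 ]
roll_on_mid 0.74 [337. 183.] [ 0.743 -0.089  0.01 ]
roll_on_mid 0.66 [140. 275.] [0.552 0.322 0.01 ]
chest_drawer0_handle 0.6 [425. 263.] [ 0.561 -0.255  0.067]
chest_drawer0_handle 0.27 [126. 207.] [0.682 0.335 0.067]
yaw 2.686750729755504
mat (178, 219) [0.6715 0.2501 0.    ]
mat (215, 238) [0.6292 0.1706 0.    ]
mat (153, 351) [0.3983 0.2914 0.    ]
mat (119, 327) [0.4473 0.363  0.    ]
button [0.66797963 0.32381965 0.102     ]
```

View pics/crop_a.png

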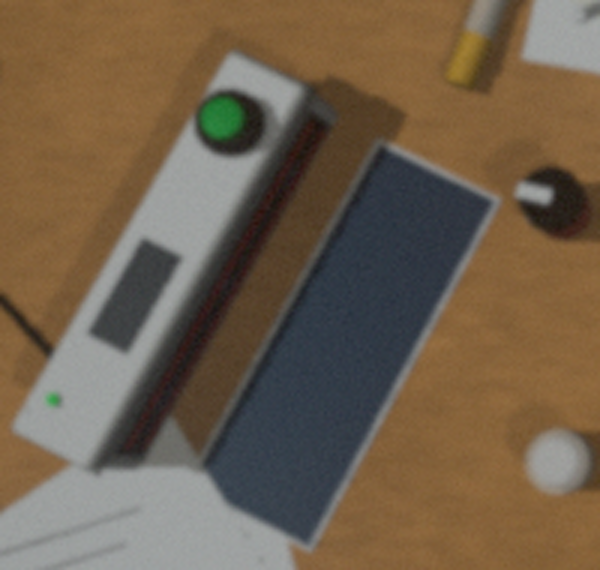

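View pics/crop_b.png

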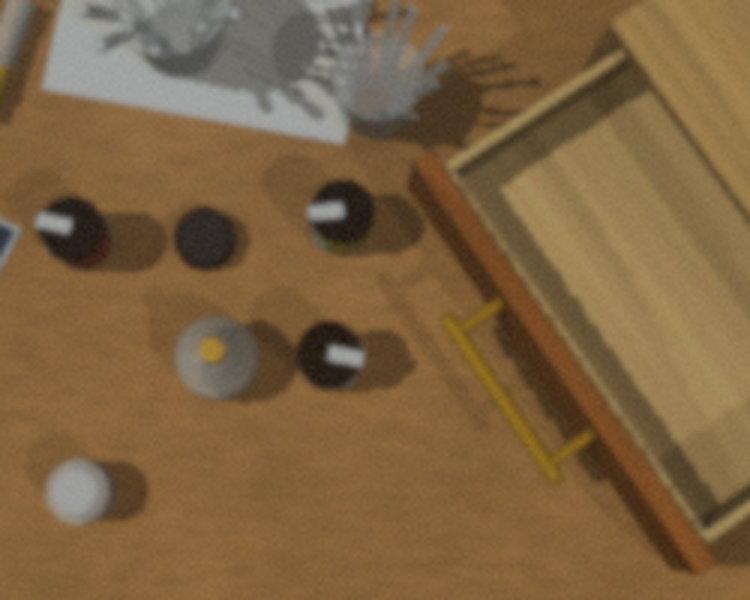

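The crops show each strip's direction: rose and the right-hand bottle (yellow/green) point left, and iris points right. The mat corners are at about (177,218), (216,237) and (153,353), and the handle runs from (360,267) to (396,317).

```bash
python3 - <<'E'
from h import *
p=shot("top")
A=lambda u:(50+u[0]/3,170+u[1]/3);B=lambda u:(210+u[0]/3,160+u[1]/3)
c1,c2,c3=[px2w(p,A(u),0) for u in((380,143),(498,202),(310,548))]
m=(c1+c3)/2;a=c2-c3;yx=np.arctan2(a[1],a[0])+np.pi/2
print("mat",m.round(4),"dims",np.linalg.norm(a),np.linalg.norm(c1-c2),"yaw",yx)
ux=np.array([np.cos(yx),np.sin(yx),0]);uy=np.array([-ux[1],ux[0],0])
for s in(-.09,0,.09): print("slot",s,(m+s*uy).round(4))
b=px2w(p,A((222,118)),.102);print("button",b.round(4),"in mat",(b-m)@ux,(b-m)@uy)
for n,c,e in(("rose",(72,228),(38,222)),("third",(343,211),(308,212)),("iris",(331,355),(364,357))):
    C=px2w(p,B(c),.06);E=px2w(p,B(e),.06)-C;print(n,C.round(4),"label yaw",np.arctan2(E[1],E[0]))
h1,h2=[px2w(p,B(u),.067) for u in((450,322),(557,474))]
hy=h1-h2;print("handle",((h1+h2)/2).round(4),np.linalg.norm(hy),"drawer x yaw",np.arctan2(hy[1],hy[0])-np.pi/2)
# drawer inner floor/rim corners, rim z~.083
for u in((450,165),(705,535),(632,50)): print("rim",px2w(p,B(u),.083).round(4))
E
```

```text
mat [0.5347 0.2718 0.    ] dims 0.2653431774771126 0.09516652337968665 yaw 1.092896117535206
slot -0.09 [0.6146 0.2304 0.    ]
slot 0 [0.5347 0.2718 0.    ]
slot 0.09 [0.4548 0.3132 0.    ]
button [0.6693 0.3258 0.102 ] in mat 0.1098692312021132 -0.0946932291557039
rose [0.6217 0.1206 0.06  ] label yaw 1.3788420846915617
third [ 0.6305 -0.0593  0.06  ] label yaw 1.5845187180694134
iris [ 0.5348 -0.0498  0.06  ] label yaw -1.6467288523508734
handle [ 0.5051 -0.1602  0.067 ] 0.11841124710628043 drawer x yaw -0.9854988919568642
rim [ 0.6555 -0.1293  0.083 ]
rim [ 0.4165 -0.2812  0.083 ]
rim [ 0.7315 -0.252   0.083 ]
```

```bash
python3 - <<'E'
from h import *
rows([.622,.121,.17],2.95)
E
```

```text
tool shift units [-20.23  -6.72   2.18] roll -0.263 pos [0.2416 0.4941 0.2245] yaw 2.687 t 0.8
```

```bash
python3 -m handwheel '[{"tx":-1,"ty":-0.34},{"tx":-1,"ty":-0.34},{"tx":-1,"ty":-0.34},{"tx":-1,"ty":-0.34},{"tx":-1,"ty":-0.34},{"tx":-1,"ty":-0.34},{"tx":-1,"ty":-0.34},{"tx":-1,"ty":-0.34},{"tx":-1,"ty":-0.34},{"tx":-1,"ty":-0.34},{"tx":-1,"ty":-0.34},{"tx":-1,"ty":-0.34},{"tx":-1,"ty":-0.34},{"tx":-1,"ty":-0.34},{"tx":-1,"ty":-0.34},{"tx":-1,"ty":-0.34},{"tx":-1,"ty":-0.34,"tz":0.3},{"tx":-1,"ty":-0.34,"tz":0.6},{"tx":-1,"ty":-0.34,"tz":0.6},{"tx":-1,"ty":-0.34,"tz":0.6}]' 0.8 15; python3 -m handwheel '[{"roll":-0.13},{"roll":-0.13},{}]'; python3 - <<'E'
from h import *
rows([.622,.121,.042],2.95)
p=shot("wrist");cv2.imwrite("pics/w1.png",p["color"][:,:,::-1])
for n in("rose_mid","cap_mid"):
    for d in arm.outline_of(p,n)[:2]: print(n,d["score"],d["position"],px2w(p,d["position"],.045))
print(w2px(p,[.622,.121,.06]))
E
```

```text
tool shift units [-20.22  -6.72   7.3 ] roll -0.263 pos [0.2416 0.4941 0.2245] yaw 2.687 t 0.8
[189.45402267 594.02866387]invalid input at $[0]: expected keys tx, ty, tz, roll
invalid input at $[0]: expected keys tx, ty, tz, roll
```

View pics/w1.png

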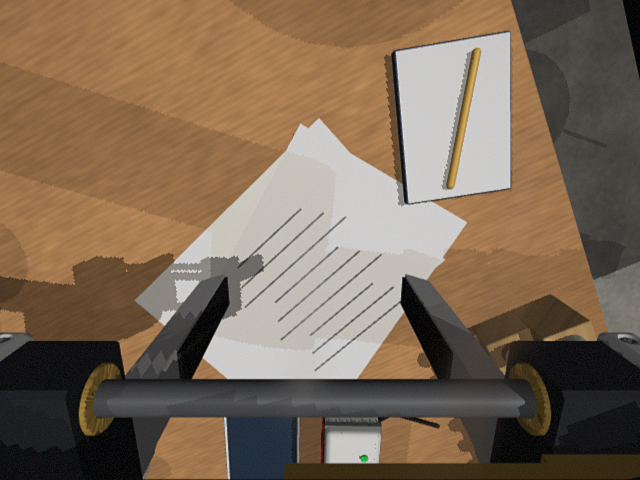

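Nothing moved, because every row must have all four keys. The wrist view shows the fingers at (215,290) and (415,290), with the papers below.

```bash
python3 -m handwheel '[{"tx":-1,"ty":-0.34,"tz":0,"roll":0},{"tx":-1,"ty":-0.34,"tz":0,"roll":0},{"tx":-1,"ty":-0.34,"tz":0,"roll":0},{"tx":-1,"ty":-0.34,"tz":0,"roll":0},{"tx":-1,"ty":-0.34,"tz":0,"roll":0},{"tx":-1,"ty":-0.34,"tz":0,"roll":0},{"tx":-1,"ty":-0.34,"tz":0,"roll":0},{"tx":-1,"ty":-0.34,"tz":0,"roll":0},{"tx":-1,"ty":-0.34,"tz":0,"roll":0},{"tx":-1,"ty":-0.34,"tz":0,"roll":0},{"tx":-1,"ty":-0.34,"tz":0,"roll":0},{"tx":-1,"ty":-0.34,"tz":0,"roll":0},{"tx":-1,"ty":-0.34,"tz":0,"roll":0},{"tx":-1,"ty":-0.34,"tz":0,"roll":0},{"tx":-1,"ty":-0.34,"tz":0,"roll":0},{"tx":-1,"ty":-0.34,"tz":0,"roll":0},{"tx":-1,"ty":-0.34,"tz":0.3,"roll":0},{"tx":-1,"ty":-0.34,"tz":0.6,"roll":0},{"tx":-1,"ty":-0.34,"tz":0.6,"roll":0},{"tx":-1,"ty":-0.34,"tz":0.6,"roll":0}]' 0.8 15; python3 -m handwheel '[{"tx":0,"ty":0,"tz":0,"roll":-0.13},{"tx":0,"ty":0,"tz":0,"roll":-0.13},{"tx":0,"ty":0,"tz":0,"roll":0}]'; python3 - <<'E'
from h import *
rows([.622,.121,.042],2.95)
p=shot("wrist");cv2.imwrite("pics/w2.png",p["color"][:,:,::-1])
for n in("rose_mid","cap_mid"):
    for d in arm.outline_of(p,n)[:2]: print(n,d["score"],d["position"],px2w(p,d["position"],.045))
print(w2px(p,[.622,.121,.06]))
E
```

```text
clock: 3.45
eef_pos: [0.6169, 0.1206, 0.1703]
orientation: [-0.001, 0.225, 0.974, -0.0]
ft_force: [0.2, -0.3, -0.5]
finger_gap: 0.8
gripper_force: 0.0
clock: 3.82
eef_pos: [0.6164, 0.1211, 0.1709]
orientation: [-0.001, 0.098, 0.995, -0.0]
ft_force: [0.2, -0.3, -0.3]
finger_gap: 0.8
gripper_force: 0.0
tool shift units [-0.23  0.04  5.16] roll -0.005 pos [0.6164 0.1211 0.1709] yaw 2.945 t 3.83
rose_mid 0.92 [318.0, 240.2] [0.61876342 0.12219432 0.045     ]
cap_mid 0.66 [227.6, 252.2] [0.61424644 0.04545576 0.045     ]
[317.46898373 249.64789153]
```

View pics/w2.png

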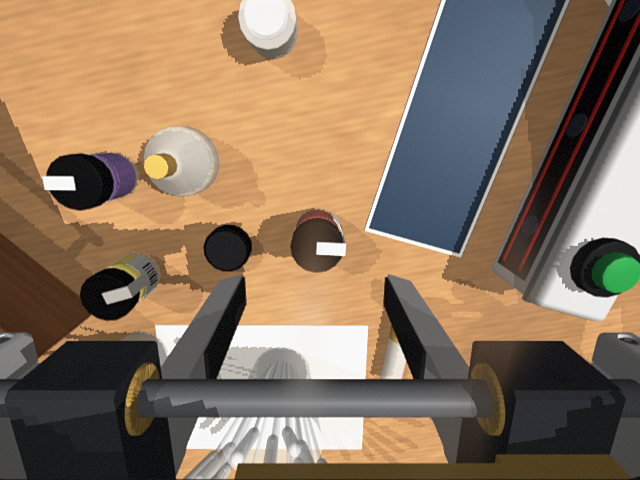

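The wrist view agrees: rose's cap is at (318,245) with its strip pointing right. It also shows the iris cap (81,182), the third (yellow) cap (110,293), and mat corners at (367,230) and (460,255).

```bash
python3 - <<'E'
from h import *
p=shot("wrist")
for n,c,e in(("rose",(318,246),(346,249)),("third",(110,293),(136,292)),("iris",(81,182),(43,184))):
    C=px2w(p,c,.06);E=px2w(p,e,.06)-C;print(n,C.round(4),"label yaw",np.arctan2(E[1],E[0]))
C=px2w(p,(318,246),.06)
print(px2w(p,(367,230),0),px2w(p,(460,255),0))
l=px2w(p,(442,0),0)-px2w(p,(367,230),0);print("long edge",np.arctan2(l[1],l[0]))
print("button",px2w(p,(617,273),.102))
rows([C[0],C[1],.042])
E
```

```text
rose [0.6192 0.1224 0.06  ] label yaw 1.2628053748918058
third [ 0.6257 -0.0545  0.06  ] label yaw 1.416335573901446
iris [ 0.5344 -0.0438  0.06  ] label yaw -1.7153097669875197
[0.63122969 0.16846312 0.        ] [0.67400467 0.25380261 0.        ]
long edge 2.6775318987786902
button [0.66539387 0.32262495 0.102     ]
tool shift units [-0.11  0.05  5.19] roll None pos [0.6162 0.1216 0.1717] yaw 2.946 t 4.03
```

```bash
python3 -m handwheel '[{"tx":-0.12,"ty":0.05,"tz":0.85,"roll":0},{"tx":0,"ty":0,"tz":0.85,"roll":0},{"tx":0,"ty":0,"tz":0.85,"roll":0},{"tx":0,"ty":0,"tz":0.85,"roll":0},{"tx":0,"ty":0,"tz":0.85,"roll":0},{"tx":0,"ty":0,"tz":0.85,"roll":0},{"tx":0,"ty":0,"tz":0,"roll":0}]'; python3 -m handwheel '[{"tx":0,"ty":0,"tz":0,"roll":0},{"tx":0,"ty":0,"tz":0,"roll":0},{"tx":0,"ty":0,"tz":0,"roll":0},{"tx":0,"ty":0,"tz":0,"roll":0},{"tx":0,"ty":0,"tz":0,"roll":0}]' 0 15; python3 -m handwheel '[{"tx":0,"ty":0,"tz":-0.7,"roll":-0},{"tx":0,"ty":0,"tz":-0.7,"roll":0.11},{"tx":0,"ty":0,"tz":-0.7,"roll":0.11},{"tx":0,"ty":0,"tz":0,"roll":0}]'; python3 - <<'E'
from h import *
rows([.615,.231,.09],2.95-.22)
E
```

```text
clock: 4.9
eef_pos: [0.6177, 0.1223, 0.0422]
orientation: [-0.002, 0.097, 0.995, -0.0]
ft_force: [-0.6, 0.7, 0.3]
finger_gap: 0.799
gripper_force: 0.0
clock: 5.52
eef_pos: [0.6197, 0.1224, 0.0453]
orientation: [0.001, 0.097, 0.995, 0.0]
ft_force: [-0.0, -1.2, 3.2]
finger_gap: 0.465
gripper_force: 15.0
clock: 6.02
eef_pos: [0.6206, 0.1226, 0.0995]
orientation: [0.002, 0.205, 0.979, 0.001]
ft_force: [0.4, -0.6, -0.7]
finger_gap: 0.467
gripper_force: 15.0
tool shift units [1.95 3.88 0.38] roll -0.002 pos [0.6206 0.1226 0.0995] yaw 2.728 t 6.03
```

```bash
python3 -m handwheel '[{"tx":0.5,"ty":0.97,"tz":0,"roll":0},{"tx":0.5,"ty":0.97,"tz":0,"roll":0},{"tx":0.5,"ty":0.97,"tz":0,"roll":0},{"tx":0.45,"ty":0.97,"tz":0,"roll":0},{"tx":0,"ty":0,"tz":0.7,"roll":0},{"tx":0,"ty":0,"tz":0.7,"roll":0},{"tx":0,"ty":0,"tz":0.65,"roll":0},{"tx":0,"ty":0,"tz":0,"roll":0},{"tx":0,"ty":0,"tz":0,"roll":0}]'; python3 - <<'E'
from h import *
rows([.615,.231,.045],2.95-.22)
E
```

```text
clock: 7.15
eef_pos: [0.6136, 0.23, 0.045]
orientation: [-0.001, 0.206, 0.978, -0.0]
ft_force: [0.1, -1.3, -1.5]
finger_gap: 0.464
gripper_force: 15.0
tool shift units [-0.04  0.06 -0.  ] roll -0.004 pos [0.6136 0.23   0.045 ] yaw 2.726 t 7.15
```

```bash
python3 -m handwheel '[{"tx":0,"ty":0,"tz":0,"roll":0},{"tx":0,"ty":0,"tz":0,"roll":0},{"tx":0,"ty":0,"tz":0,"roll":0},{"tx":0,"ty":0,"tz":-1,"roll":0},{"tx":0,"ty":0,"tz":-1,"roll":0},{"tx":0,"ty":0,"tz":-1,"roll":0},{"tx":0,"ty":0,"tz":-1,"roll":0},{"tx":0,"ty":0,"tz":-1,"roll":0},{"tx":0,"ty":0,"tz":0,"roll":-0.17},{"tx":0,"ty":0,"tz":0,"roll":-0.17},{"tx":0,"ty":0,"tz":0,"roll":0}]' 0.65 15; python3 - <<'E'
from h import *
rows([.628,-.057,.17],3.07)
E
```

```text
clock: 8.52
eef_pos: [0.6138, 0.2309, 0.171]
orientation: [0.0, 0.038, 0.999, 0.0]
ft_force: [-0.3, -0.2, 0.2]
finger_gap: 0.651
gripper_force: 0.0
tool shift units [ -1.45 -11.44   0.04] roll -0.005 pos [0.6138 0.2309 0.171 ] yaw 3.065 t 8.53
```

```bash
python3 -m handwheel '[{"tx":-0.12,"ty":-0.95,"tz":0,"roll":0},{"tx":-0.12,"ty":-0.95,"tz":0,"roll":0},{"tx":-0.12,"ty":-0.95,"tz":0,"roll":0},{"tx":-0.12,"ty":-0.95,"tz":0,"roll":0},{"tx":-0.12,"ty":-0.95,"tz":0,"roll":0},{"tx":-0.12,"ty":-0.95,"tz":0,"roll":0},{"tx":-0.12,"ty":-0.95,"tz":0,"roll":0},{"tx":-0.12,"ty":-0.95,"tz":0,"roll":0},{"tx":-0.12,"ty":-0.95,"tz":0,"roll":0},{"tx":-0.12,"ty":-0.95,"tz":0,"roll":0},{"tx":-0.12,"ty":-0.95,"tz":0,"roll":0},{"tx":-0.12,"ty":-0.95,"tz":0,"roll":0},{"tx":0,"ty":0,"tz":0,"roll":0}]'; python3 - <<'E'
from h import *
p=shot("wrist");cv2.imwrite("pics/w3.png",p["color"][:,:,::-1])
for n in("citrus_mid","moss_mid","iris_mid"):
    for d in arm.outline_of(p,n)[:2]: print(n,d["score"],d["position"],px2w(p,d["position"],.045))
rows([.628,-.057,.042],3.07)
E
```

```text
clock: 10.15
eef_pos: [0.6282, -0.0586, 0.1706]
orientation: [-0.0, 0.039, 0.999, -0.0]
ft_force: [0.1, 0.6, 0.2]
finger_gap: 0.65
gripper_force: 0.0
citrus_mid 0.69 [315.7, 238.9] [ 0.62899341 -0.05887151  0.045     ]
iris_mid 0.58 [313.0, 236.2] [ 0.62648768 -0.06092668  0.045     ]
iris_mid 0.57 [317.2, 116.0] [ 0.53243101 -0.0502333   0.045     ]
tool shift units [ 0.01 -0.07  5.15] roll -0.003 pos [ 0.6283 -0.0554  0.1707] yaw 3.067 t 10.35
```

View pics/w3.png

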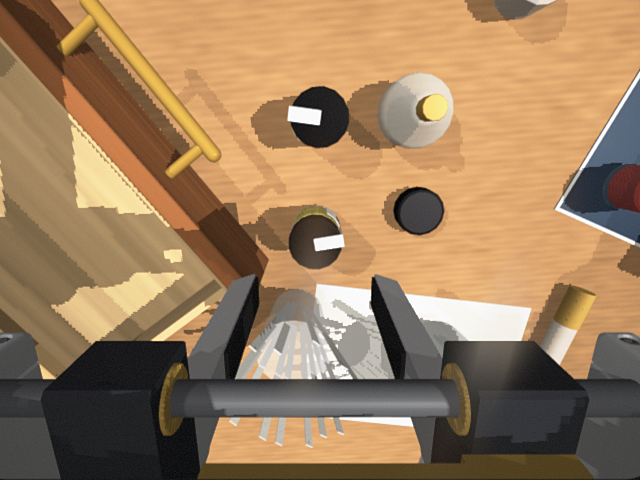

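The yellow bottle's cap is at (316,242) with its strip to (344,241). Iris's cap is at (319,117) with its strip to (288,113), and rose is at the right on the mat.

```bash
python3 - <<'E'
from h import *
p=shot("wrist")
for n,c,e in(("third",(316,243),(344,240)),("iris",(319,117),(288,113))):
    C=px2w(p,c,.06);E=px2w(p,e,.06)-C;print(n,C.round(4),"label yaw",np.arctan2(E[1],E[0]))
for u in((268,265),(222,285)):print("drawer corner",px2w(p,u,.1))
rows([*px2w(p,(316,243),.06)[:2],.042])
E
python3 -m handwheel '[{"tx":0,"ty":0,"tz":0.86,"roll":0},{"tx":0,"ty":0,"tz":0.86,"roll":0},{"tx":0,"ty":0,"tz":0.86,"roll":0},{"tx":0,"ty":0,"tz":0.86,"roll":0},{"tx":0,"ty":0,"tz":0.86,"roll":0},{"tx":0,"ty":0,"tz":0.86,"roll":0},{"tx":0,"ty":0,"tz":0,"roll":0}]'; python3 -m handwheel '[{"tx":0,"ty":0,"tz":0,"roll":0},{"tx":0,"ty":0,"tz":0,"roll":0},{"tx":0,"ty":0,"tz":0,"roll":0},{"tx":0,"ty":0,"tz":0,"roll":0},{"tx":0,"ty":0,"tz":0,"roll":0}]' 0 15; python3 -m handwheel '[{"tx":0,"ty":0,"tz":-1,"roll":0},{"tx":0,"ty":0,"tz":-1,"roll":0},{"tx":0,"ty":0,"tz":-1,"roll":0},{"tx":0,"ty":0,"tz":-1,"roll":0},{"tx":0,"ty":0,"tz":0,"roll":0}]'; python3 - <<'E'
from h import *
rows([.535,.272,.14])
E
```

```text
third [ 0.6282 -0.0553  0.06  ] label yaw 1.608370734573415
iris [ 0.534  -0.0463  0.06  ] label yaw -1.766562925791478
drawer corner [ 0.62930679 -0.08862654  0.1       ]
drawer corner [ 0.64173567 -0.12233808  0.1       ]
tool shift units [ 0.01 -0.01  5.15] roll None pos [ 0.6284 -0.0552  0.1708] yaw 3.068 t 10.4
clock: 11.28
eef_pos: [0.6267, -0.0549, 0.0394]
orientation: [-0.002, 0.037, 0.999, 0.0]
ft_force: [-0.0, -0.6, 0.9]
finger_gap: 0.651
gripper_force: 0.0
clock: 11.9
eef_pos: [0.6294, -0.0562, 0.0433]
orientation: [0.001, 0.037, 0.999, -0.0]
ft_force: [0.4, -0.5, 5.5]
finger_gap: 0.465
gripper_force: 15.0
clock: 12.52
eef_pos: [0.6293, -0.0562, 0.1434]
orientation: [0.002, 0.037, 0.999, -0.0]
ft_force: [-0.3, 0.4, -2.1]
finger_gap: 0.466
gripper_force: 15.0
tool shift units [ 4.74 12.81  0.12] roll None pos [ 0.6293 -0.0562  0.1434] yaw 3.067 t 12.53
```

```bash
python3 -m handwheel '[{"tx":0.36,"ty":0.98,"tz":0,"roll":0},{"tx":0.36,"ty":0.98,"tz":0,"roll":0},{"tx":0.36,"ty":0.98,"tz":0,"roll":0},{"tx":0.36,"ty":0.98,"tz":0,"roll":0},{"tx":0.36,"ty":0.98,"tz":0,"roll":0},{"tx":0.36,"ty":0.98,"tz":0,"roll":0},{"tx":0.36,"ty":0.98,"tz":0,"roll":0},{"tx":0.36,"ty":0.98,"tz":0,"roll":0},{"tx":0.36,"ty":0.98,"tz":0,"roll":0},{"tx":0.36,"ty":0.98,"tz":0,"roll":0},{"tx":0.36,"ty":0.98,"tz":0,"roll":0},{"tx":0.36,"ty":0.98,"tz":0,"roll":0},{"tx":0.36,"ty":0.98,"tz":0,"roll":0},{"tx":0,"ty":0,"tz":0,"roll":0.16},{"tx":0,"ty":0,"tz":0,"roll":0.16},{"tx":0,"ty":0,"tz":0,"roll":0.16},{"tx":0,"ty":0,"tz":0,"roll":0}]'; python3 - <<'E'
from h import *
rows([.535,.272,.0445],3.067-.48)
E
```

```text
clock: 14.65
eef_pos: [0.5345, 0.2699, 0.1394]
orientation: [-0.002, 0.273, 0.962, -0.001]
ft_force: [-0.4, 0.3, -0.9]
finger_gap: 0.462
gripper_force: 15.0
tool shift units [0.02 0.09 3.79] roll 0.002 pos [0.5345 0.2699 0.1394] yaw 2.589 t 14.65
```

```bash
python3 -m handwheel '[{"tx":0,"ty":0,"tz":0.76,"roll":0},{"tx":0,"ty":0.09,"tz":0.76,"roll":0},{"tx":0,"ty":0,"tz":0.76,"roll":0},{"tx":0,"ty":0,"tz":0.76,"roll":0},{"tx":0,"ty":0,"tz":0.7,"roll":0},{"tx":0,"ty":0,"tz":0,"roll":0},{"tx":0,"ty":0,"tz":0,"roll":0}]';  python3 -m handwheel '[{"tx":0,"ty":0,"tz":0,"roll":0},{"tx":0,"ty":0,"tz":0,"roll":0},{"tx":0,"ty":0,"tz":0,"roll":0},{"tx":0,"ty":0,"tz":-1,"roll":0},{"tx":0,"ty":0,"tz":-1,"roll":0},{"tx":0,"ty":0,"tz":-1,"roll":0},{"tx":0,"ty":0,"tz":-1,"roll":0},{"tx":0,"ty":0,"tz":-1,"roll":0},{"tx":0,"ty":0,"tz":0,"roll":0.165},{"tx":0,"ty":0,"tz":0,"roll":0.165},{"tx":0,"ty":0,"tz":0,"roll":0.165},{"tx":0,"ty":0,"tz":0,"roll":0.165},{"tx":0,"ty":0,"tz":0,"roll":0.165},{"tx":0,"ty":0,"tz":0,"roll":0.165},{"tx":0,"ty":0,"tz":0,"roll":0.165},{"tx":0,"ty":0,"tz":0,"roll":0.165},{"tx":0,"ty":0,"tz":0,"roll":0}]' 0.65 15; python3 - <<'E'
from h import *
rows([.534,-.0475,.17],1.27)
E
```

```text
clock: 15.52
eef_pos: [0.5372, 0.2724, 0.0488]
orientation: [0.0, 0.274, 0.962, 0.0]
ft_force: [-0.8, 0.1, -1.8]
finger_gap: 0.467
gripper_force: 15.0
clock: 17.65
eef_pos: [0.5367, 0.2722, 0.1735]
orientation: [0.0, 0.805, 0.593, 0.0]
ft_force: [-0.3, -0.7, -0.3]
finger_gap: 0.65
gripper_force: 0.0
tool shift units [-12.24   3.7    0.14] roll -0.001 pos [0.5367 0.2722 0.1735] yaw 1.269 t 17.65
```

```bash
python3 -m handwheel '[{"tx":-0.94,"ty":0.285,"tz":0,"roll":0},{"tx":-0.94,"ty":0.285,"tz":0,"roll":0},{"tx":-0.94,"ty":0.285,"tz":0,"roll":0},{"tx":-0.94,"ty":0.285,"tz":0,"roll":0},{"tx":-0.94,"ty":0.285,"tz":0,"roll":0},{"tx":-0.94,"ty":0.285,"tz":0,"roll":0},{"tx":-0.94,"ty":0.285,"tz":0,"roll":0},{"tx":-0.94,"ty":0.285,"tz":0,"roll":0},{"tx":-0.94,"ty":0.285,"tz":0,"roll":0},{"tx":-0.94,"ty":0.285,"tz":0,"roll":0},{"tx":-0.94,"ty":0.285,"tz":0,"roll":0},{"tx":-0.94,"ty":0.285,"tz":0,"roll":0},{"tx":-0.94,"ty":0.285,"tz":0,"roll":0},{"tx":0,"ty":0,"tz":0,"roll":0}]'; python3 - <<'E'
from h import *
p=shot("wrist");cv2.imwrite("pics/w4.png",p["color"][:,:,::-1])
for d in arm.outline_of(p,"iris_mid")[:2]: print(d["score"],d["position"],px2w(p,d["position"],.045))
rows([.534,-.0475,.042],1.27)
E
```

```text
clock: 19.4
eef_pos: [0.5336, -0.0481, 0.1733]
orientation: [0.0, 0.806, 0.592, 0.0]
ft_force: [-0.1, 0.8, -0.1]
finger_gap: 0.647
gripper_force: 0.0
0.59 [317.8, 232.8] [ 0.53545751 -0.04793495  0.045     ]
tool shift units [-0.04  0.03  5.25] roll -0.002 pos [ 0.5336 -0.0466  0.1733] yaw 1.268 t 19.5
```

View pics/w4.png

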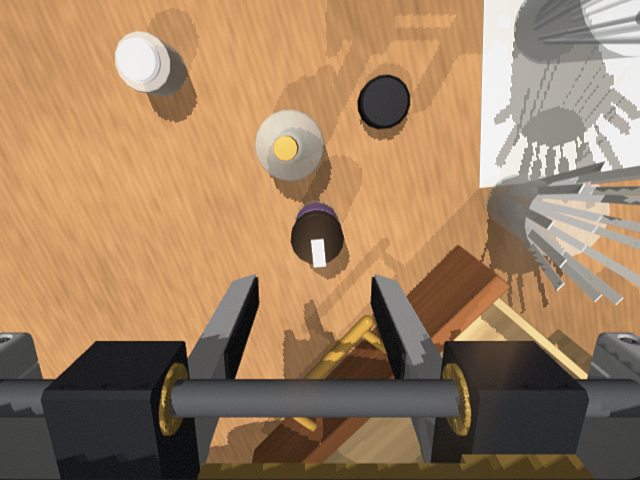

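Iris's cap is at (317,237) with its strip pointing down to (320,267); it sits between the fingers and the handle is clear.

```bash
python3 - <<'E'
from h import *
p=shot("wrist")
C=px2w(p,(317,237),.06);E=px2w(p,(320,267),.06)-C;print(C.round(4),"label yaw",np.arctan2(E[1],E[0]))
rows([C[0],C[1],.042])
E
python3 -m handwheel '[{"tx":0,"ty":0.03,"tz":0.87,"roll":0},{"tx":0,"ty":0,"tz":0.87,"roll":0},{"tx":0,"ty":0,"tz":0.87,"roll":0},{"tx":0,"ty":0,"tz":0.87,"roll":0},{"tx":0,"ty":0,"tz":0.87,"roll":0},{"tx":0,"ty":0,"tz":0.87,"roll":0},{"tx":0,"ty":0,"tz":0,"roll":0}]'; python3 -m handwheel '[{"tx":0,"ty":0,"tz":0,"roll":0},{"tx":0,"ty":0,"tz":0,"roll":0},{"tx":0,"ty":0,"tz":0,"roll":0},{"tx":0,"ty":0,"tz":0,"roll":0},{"tx":0,"ty":0,"tz":0,"roll":0}]' 0 15; python3 -m handwheel '[{"tx":0,"ty":0,"tz":-1,"roll":0},{"tx":0,"ty":0,"tz":-1,"roll":0},{"tx":0,"ty":0,"tz":-1,"roll":0},{"tx":0,"ty":0,"tz":-1,"roll":0},{"tx":0,"ty":0,"tz":0,"roll":0}]'; python3 - <<'E'
from h import *
rows([.455,.313,.14])
E
```

```text
[ 0.535  -0.0455  0.06  ] label yaw -1.7759540925830661
tool shift units [0.04 0.04 5.25] roll None pos [ 0.5336 -0.0463  0.1733] yaw 1.268 t 19.55
clock: 20.42
eef_pos: [0.5327, -0.0459, 0.0408]
orientation: [-0.002, 0.805, 0.593, -0.001]
ft_force: [0.4, 1.0, -0.2]
finger_gap: 0.653
gripper_force: 0.0
clock: 21.05
eef_pos: [0.5354, -0.0472, 0.0441]
orientation: [0.001, 0.806, 0.592, 0.001]
ft_force: [0.5, 1.6, 5.0]
finger_gap: 0.465
gripper_force: 15.0
clock: 21.68
eef_pos: [0.5352, -0.0476, 0.1442]
orientation: [0.001, 0.806, 0.592, 0.001]
ft_force: [0.6, 0.1, -2.2]
finger_gap: 0.466
gripper_force: 15.0
tool shift units [12.8  -7.38  0.15] roll None pos [ 0.5352 -0.0476  0.1442] yaw 1.267 t 21.68
```

```bash
python3 -m handwheel '[{"tx":0.915,"ty":-0.527,"tz":0,"roll":0},{"tx":0.915,"ty":-0.527,"tz":0,"roll":0},{"tx":0.915,"ty":-0.527,"tz":0,"roll":0},{"tx":0.915,"ty":-0.527,"tz":0,"roll":0},{"tx":0.915,"ty":-0.527,"tz":0,"roll":0},{"tx":0.915,"ty":-0.527,"tz":0,"roll":0},{"tx":0.915,"ty":-0.527,"tz":0,"roll":0},{"tx":0.915,"ty":-0.527,"tz":0,"roll":0},{"tx":0.915,"ty":-0.527,"tz":0,"roll":0},{"tx":0.915,"ty":-0.527,"tz":0,"roll":0},{"tx":0.915,"ty":-0.527,"tz":0,"roll":0},{"tx":0.915,"ty":-0.527,"tz":0,"roll":0},{"tx":0.915,"ty":-0.527,"tz":0,"roll":0},{"tx":0.915,"ty":-0.527,"tz":0,"roll":0}]'; python3 -m handwheel '[{"tx":0,"ty":0,"tz":0,"roll":-0.168},{"tx":0,"ty":0,"tz":0,"roll":-0.168},{"tx":0,"ty":0,"tz":0,"roll":-0.168},{"tx":0,"ty":0,"tz":0,"roll":-0.168},{"tx":0,"ty":0,"tz":0,"roll":-0.168},{"tx":0,"ty":0,"tz":0,"roll":-0.168},{"tx":0,"ty":0,"tz":0,"roll":-0.168},{"tx":0,"ty":0,"tz":0,"roll":-0.168},{"tx":0,"ty":0,"tz":0,"roll":-0.168},{"tx":0,"ty":0,"tz":0,"roll":-0.168},{"tx":0,"ty":0,"tz":0,"roll":-0.168},{"tx":0,"ty":0,"tz":0,"roll":-0.168},{"tx":0,"ty":0,"tz":0,"roll":-0.168},{"tx":0,"ty":0,"tz":0,"roll":-0.168},{"tx":0,"ty":0,"tz":0,"roll":-0.168},{"tx":0,"ty":0,"tz":0,"roll":-0.168},{"tx":0,"ty":0,"tz":0,"roll":-0.168},{"tx":0,"ty":0,"tz":0,"roll":0}]'; python3 - <<'E'
from h import *
rows([.455,.313,.0445],1.267+2.86)
p=shot("wrist");cv2.imwrite("pics/w5.png",p["color"][:,:,::-1])
E
```

```text
clock: 23.42
eef_pos: [0.4529, 0.3136, 0.1402]
orientation: [-0.0, 0.806, 0.592, -0.002]
ft_force: [0.1, -0.8, -1.9]
finger_gap: 0.465
gripper_force: 15.0
clock: 25.68
eef_pos: [0.4533, 0.3129, 0.1405]
orientation: [-0.002, -0.47, 0.883, -0.0]
ft_force: [0.3, -0.2, -0.6]
finger_gap: 0.466
gripper_force: 15.0
tool shift units [-0.05 -0.06  3.84] roll -0.006 pos [0.4533 0.3129 0.1405] yaw -2.162 t 25.68
```

View pics/w5.png

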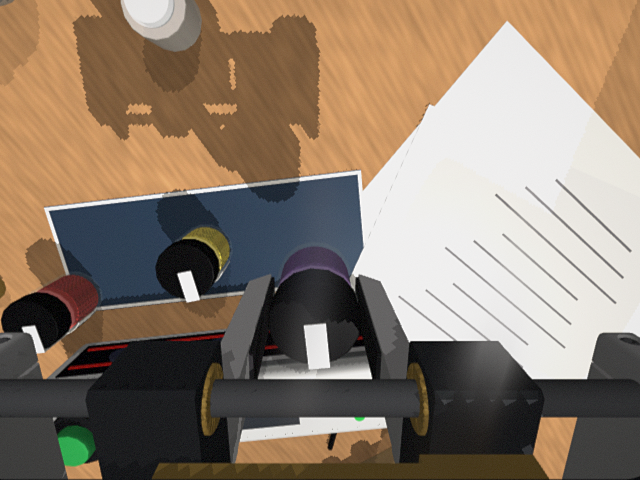

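All three strips point to the reader. Iris is held at (315,320), yellow is on the mat with its cap at (187,268), and rose's cap is at (33,320).

```bash
python3 - <<'E'
from h import *
p=shot("wrist")
for n,c,e in(("yellow",(183,273),(194,300)),("rose",(27,327),(41,352)),("iris",(314,325),(318,368))):
    z=.06 if n!="iris" else .158
    C=px2w(p,c,z);E=px2w(p,e,z)-C;print(n,C.round(4),"label yaw",np.arctan2(E[1],E[0]))
q=[px2w(p,u,0) for u in((45,208),(360,172),(66,275))]
print(*q,"mat yaw",np.arctan2(*(q[0]-q[1])[1::-1])+np.pi/2,np.arctan2(*(q[2]-q[0])[1::-1]))
E
```

```text
yellow [0.5387 0.271  0.06  ] label yaw 1.2503806595910931
rose [0.6643 0.2389 0.06  ] label yaw 1.249195597557329
iris [0.4525 0.3124 0.158 ] label yaw 1.0608797456578718
[0.630967 0.165707 0.      ] [0.39151259 0.29030328 0.        ] [0.66013595 0.22009291 0.        ] mat yaw 1.0910141133955598 1.078506695505851
```

```bash
python3 -m handwheel '[{"tx":0,"ty":-0.06,"tz":0.77,"roll":0},{"tx":0,"ty":0,"tz":0.77,"roll":0},{"tx":0,"ty":0,"tz":0.77,"roll":0},{"tx":0,"ty":0,"tz":0.77,"roll":0},{"tx":0,"ty":0,"tz":0.77,"roll":0},{"tx":0,"ty":0,"tz":0,"roll":0},{"tx":0,"ty":0,"tz":0,"roll":0}]';  python3 -m handwheel '[{"tx":0,"ty":0,"tz":0,"roll":0},{"tx":0,"ty":0,"tz":0,"roll":0},{"tx":0,"ty":0,"tz":0,"roll":0},{"tx":0,"ty":0,"tz":-1,"roll":0},{"tx":0,"ty":0,"tz":-1,"roll":0},{"tx":0,"ty":0,"tz":-1,"roll":0},{"tx":0,"ty":0,"tz":-1,"roll":0},{"tx":0,"ty":0,"tz":-1,"roll":0},{"tx":0,"ty":0,"tz":-1,"roll":0},{"tx":0,"ty":0,"tz":0,"roll":0}]' 0.65 15; python3 - <<'E'
from h import *
rows([.667,.324,.17])
E
```

```text
clock: 26.65
eef_pos: [0.4555, 0.3128, 0.0468]
orientation: [0.0, -0.471, 0.882, 0.0]
ft_force: [0.3, 0.1, -0.3]
finger_gap: 0.465
gripper_force: 15.0
clock: 27.9
eef_pos: [0.4566, 0.3134, 0.1992]
orientation: [0.003, -0.471, 0.882, 0.0]
ft_force: [-0.6, 0.1, 0.1]
finger_gap: 0.649
gripper_force: 0.0
tool shift units [-5.03 -6.75  1.21] roll None pos [0.4566 0.3134 0.1992] yaw -2.16 t 27.9
```

Rose looks displaced, at about (0.664, 0.239), so it was probably knocked. I'll check from the top camera.

```bash
python3 - <<'E'
from h import *
p=shot("top");c=p["color"][:,:,::-1]
cv2.imwrite("pics/t2.png",cv2.resize(c[160:360,80:280],None,fx=3,fy=3,interpolation=cv2.INTER_CUBIC))
for n in("rose_mid","citrus_mid","iris_mid"):
    for d in arm.outline_of(p,n)[:2]: print(n,d["score"],d["position"],px2w(p,d["position"],.04).round(3))
E
```

```text
rose_mid 0.68 [180.1, 220.5] [0.659 0.234 0.04 ]
rose_mid 0.43 [275.9, 237.2] [0.622 0.039 0.04 ]
citrus_mid 0.94 [159.8, 280.4] [0.538 0.271 0.04 ]
iris_mid 0.89 [137.6, 320.0] [0.46  0.311 0.04 ]
iris_mid 0.43 [150.3, 261.2] [0.576 0.292 0.04 ]
```

View pics/t2.png

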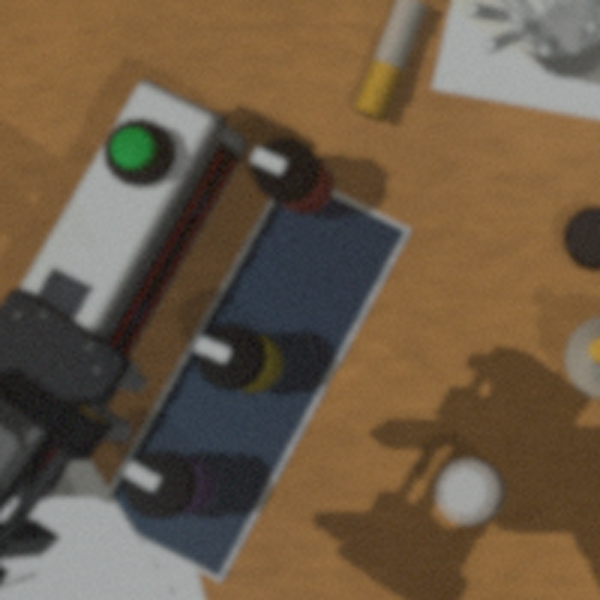

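Rose has been knocked to the mat's corner, cap at crop (288,168). Yellow and iris stand well. I'll put rose back.

```bash
python3 - <<'E'
from h import *
rows([.661,.236,.17])
E
```

```text
tool shift units [-2.05 -8.56  0.97] roll None pos [0.4548 0.3123 0.1948] yaw -2.16 t 28.1
```

```bash
python3 -m handwheel '[{"tx":-0.23,"ty":-0.95,"tz":0,"roll":0},{"tx":-0.23,"ty":-0.95,"tz":0,"roll":0},{"tx":-0.23,"ty":-0.95,"tz":0,"roll":0},{"tx":-0.23,"ty":-0.95,"tz":0,"roll":0},{"tx":-0.23,"ty":-0.95,"tz":0,"roll":0},{"tx":-0.23,"ty":-0.95,"tz":0,"roll":0},{"tx":-0.23,"ty":-0.95,"tz":0.3,"roll":0},{"tx":-0.23,"ty":-0.95,"tz":0.3,"roll":0},{"tx":-0.23,"ty":-0.95,"tz":0.3,"roll":0},{"tx":0,"ty":0,"tz":0,"roll":0}]' 0.8; python3 - <<'E'
from h import *
p=shot("wrist");cv2.imwrite("pics/w6.png",p["color"][:,:,::-1])
for d in arm.outline_of(p,"rose_mid")[:2]:
    P=px2w(p,d["position"],.045);print(d["score"],d["position"],P);rows([P[0],P[1],.042])
E
```

```text
clock: 29.35
eef_pos: [0.6631, 0.2346, 0.1707]
orientation: [-0.002, -0.47, 0.883, 0.0]
ft_force: [0.4, -0.5, -0.4]
finger_gap: 0.799
gripper_force: 0.0
0.6 [320.4, 240.1] [0.65888591 0.23882674 0.045     ]
tool shift units [-0.02  0.15  5.23] roll None pos [0.662  0.2362 0.1729] yaw -2.161 t 29.45
```

View pics/w6.png

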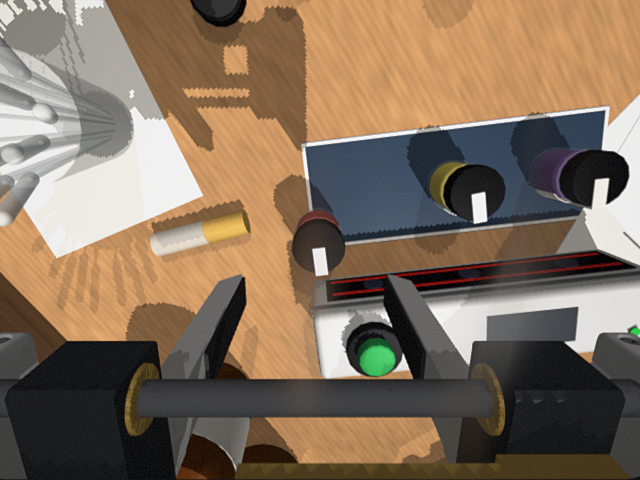

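Rose's cap is at (319,246) between the fingers, its strip down to (321,275), and the roll-on's end at (250,223) is clear with a narrower opening.

```bash
python3 -m handwheel '[{"tx":0,"ty":0.1,"tz":0,"roll":0},{"tx":0,"ty":0,"tz":0.85,"roll":0},{"tx":0,"ty":0,"tz":0.85,"roll":0},{"tx":0,"ty":0,"tz":0.85,"roll":0},{"tx":0,"ty":0,"tz":0.85,"roll":0},{"tx":0,"ty":0,"tz":0.85,"roll":0},{"tx":0,"ty":0,"tz":0.85,"roll":0},{"tx":0,"ty":0,"tz":0,"roll":0}]' 0.67; python3 -m handwheel '[{"tx":0,"ty":0,"tz":0,"roll":0},{"tx":0,"ty":0,"tz":0,"roll":0},{"tx":0,"ty":0,"tz":0,"roll":0},{"tx":0,"ty":0,"tz":0,"roll":0},{"tx":0,"ty":0,"tz":0,"roll":0}]' 0 15; python3 -m handwheel '[{"tx":0,"ty":0,"tz":-0.5,"roll":0},{"tx":0,"ty":0,"tz":-0.5,"roll":0},{"tx":0,"ty":0,"tz":0,"roll":0}]'; python3 - <<'E'
from h import *
rows([.613,.232,.0435])
E
```

```text
clock: 30.45
eef_pos: [0.6579, 0.2382, 0.0441]
orientation: [-0.002, -0.471, 0.882, 0.001]
ft_force: [0.0, -0.6, -0.5]
finger_gap: 0.671
gripper_force: 0.0
clock: 31.08
eef_pos: [0.6609, 0.2384, 0.0482]
orientation: [0.002, -0.471, 0.882, -0.0]
ft_force: [2.2, -0.2, 4.7]
finger_gap: 0.462
gripper_force: 15.0
clock: 31.45
eef_pos: [0.6605, 0.2386, 0.0731]
orientation: [0.001, -0.471, 0.882, -0.0]
ft_force: [0.0, -0.2, -1.2]
finger_gap: 0.467
gripper_force: 15.0
tool shift units [1.28 1.43 1.18] roll None pos [0.6605 0.2386 0.0731] yaw -2.16 t 31.45
```

Set it down at TCP z ≈ 0.048, then rise and go to the button.

```bash
python3 -m handwheel '[{"tx":0.64,"ty":0.72,"tz":0,"roll":0},{"tx":0.64,"ty":0.72,"tz":0,"roll":0},{"tx":0,"ty":0,"tz":0.5,"roll":0},{"tx":0,"ty":0,"tz":0.48,"roll":0},{"tx":0,"ty":0,"tz":0,"roll":0},{"tx":0,"ty":0,"tz":0,"roll":0}]'; python3 -m handwheel '[{"tx":0,"ty":0,"tz":0,"roll":0},{"tx":0,"ty":0,"tz":0,"roll":0},{"tx":0,"ty":0,"tz":0,"roll":0},{"tx":0,"ty":0,"tz":-1,"roll":0},{"tx":0,"ty":0,"tz":-1,"roll":0},{"tx":0,"ty":0,"tz":-1,"roll":0},{"tx":0,"ty":0,"tz":-1,"roll":0},{"tx":0,"ty":0,"tz":-1,"roll":0},{"tx":0,"ty":0,"tz":0,"roll":0}]' 0.67; python3 - <<'E'
from h import *
rows([.6665,.3235,.15])
E
```

```text
clock: 32.2
eef_pos: [0.6125, 0.2317, 0.0461]
orientation: [-0.0, -0.471, 0.882, 0.0]
ft_force: [0.3, -0.2, -1.3]
finger_gap: 0.466
gripper_force: 15.0
clock: 33.33
eef_pos: [0.6135, 0.232, 0.1752]
orientation: [0.003, -0.471, 0.882, -0.001]
ft_force: [-0.3, 0.5, 0.3]
finger_gap: 0.664
gripper_force: 0.0
tool shift units [-4.22  0.28  1.03] roll None pos [0.6135 0.232  0.1752] yaw -2.16 t 33.33
```

```bash
python3 -m handwheel '[{"tx":-0.85,"ty":0.06,"tz":0,"roll":0},{"tx":-0.85,"ty":0.06,"tz":0,"roll":0},{"tx":-0.85,"ty":0.06,"tz":0,"roll":0},{"tx":-0.85,"ty":0.06,"tz":0.4,"roll":0},{"tx":-0.85,"ty":0.06,"tz":0.4,"roll":0},{"tx":0,"ty":0,"tz":0,"roll":0}]' 0; python3 - <<'E'
from h import *
p=shot("wrist");cv2.imwrite("pics/w7.png",p["color"][:,:,::-1])
m=np.array([.5347,.2718]);a=1.095;u=np.array([np.cos(a),np.sin(a)]);v=np.array([-u[1],u[0]])
t=shot("top")
for n in("rose_mid","citrus_mid","iris_mid"):
  for q in (p,t):
    for d in arm.outline_of(q,n)[:1]:
        P=px2w(q,d["position"],.04);print(n,d["score"],P,"mat",(P[:2]-m)@u,(P[:2]-m)@v)
rows([.6665,.3235,.12])
print(w2px(p,[.6665,.3235,.102]))
E
```

```text
clock: 34.08
eef_pos: [0.6638, 0.3247, 0.1479]
orientation: [-0.003, -0.472, 0.882, 0.0]
ft_force: [0.5, -0.4, -0.3]
finger_gap: 0.07
gripper_force: 0.0
rose_mid 0.65 [0.61146008 0.2316515  0.04      ] mat -0.0005294545276346087 -0.08662407968589879
rose_mid 0.93 [0.61412642 0.23067462 0.04      ] mat -0.0001765177151790896 -0.0894417258503196
citrus_mid 0.75 [0.53616449 0.26960871 0.04      ] mat -0.0012770963474112885 -0.0023055374142331854
citrus_mid 0.96 [0.53854386 0.27311573 0.04      ] mat 0.0029302555480975293 -0.002814255137615386
iris_mid 0.84 [0.45572097 0.31298908 0.04      ] mat 0.0004380763555004389 0.08907320230008102
iris_mid 0.82 [0.46004759 0.31163575 0.04      ] mat 0.0012168527133226122 0.0846072595476422
tool shift units [-0.03 -0.05  1.32] roll None pos [0.6651 0.3236 0.1529] yaw -2.161 t 34.48
[308.51932162 275.5051127 ]
```

View pics/w7.png

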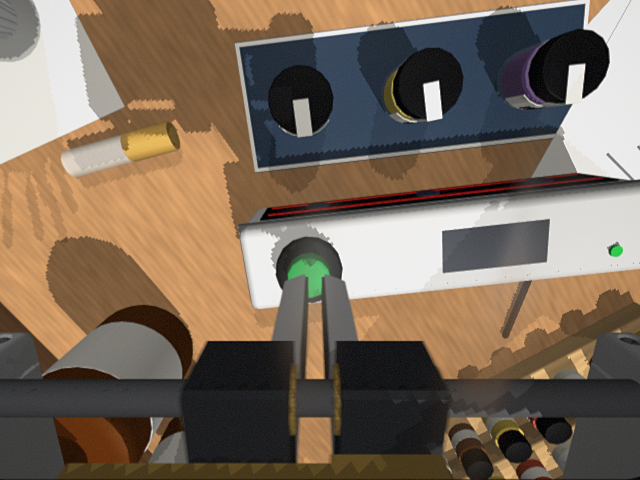

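The strips of all three bottles point at the reader and the closed fingers are over the button at (309,277). Now I'll press.

```bash
python3 -m handwheel '[{"tx":-0.02,"ty":-0.05,"tz":0.5,"roll":0},{"tx":0,"ty":0,"tz":0.5,"roll":0},{"tx":0,"ty":0,"tz":0.2,"roll":0},{"tx":0,"ty":0,"tz":0.2,"roll":0},{"tx":0,"ty":0,"tz":0,"roll":0}]'; python3 -m handwheel '[{"tx":0,"ty":0,"tz":0.1,"roll":0},{"tx":0,"ty":0,"tz":0,"roll":0},{"tx":0,"ty":0,"tz":0,"roll":0}]'
```

```text
clock: 35.1
eef_pos: [0.6658, 0.3237, 0.1173]
orientation: [-0.0, -0.471, 0.882, 0.0]
ft_force: [-3.0, -1.4, 3.4]
finger_gap: 0.006
gripper_force: 1.8
clock: 35.48
eef_pos: [0.6664, 0.324, 0.1153]
orientation: [0.001, -0.471, 0.882, -0.0]
ft_force: [-2.8, -1.2, 5.6]
finger_gap: 0.003
gripper_force: 2.9
```

```bash
python3 -m handwheel '[{"tx":0,"ty":0,"tz":0.1,"roll":0},{"tx":0,"ty":0,"tz":0.1,"roll":0},{"tx":0,"ty":0,"tz":0,"roll":0},{"tx":0,"ty":0,"tz":0,"roll":0}]'; python3 - <<'E'
from h import *
t=shot("top")
for n in("rose_mid","citrus_mid","iris_mid"):
    for d in arm.outline_of(t,n)[:1]: print(n,d["score"],px2w(t,d["position"],.04))
E
```

```text
clock: 35.98
eef_pos: [0.6665, 0.324, 0.1151]
orientation: [0.002, -0.471, 0.882, -0.0]
ft_force: [-8.1, -3.7, 17.4]
finger_gap: 0.004
gripper_force: 8.3
rose_mid 0.84 [0.61455011 0.23149861 0.04      ]
citrus_mid 0.64 [0.54477412 0.27457191 0.04      ]
iris_mid 0.9 [0.45736678 0.31426072 0.04      ]
```

The button is bottomed (17 N) with all three in place. Next I rise, roll to yaw 2.14 (which suits both the mat and the drawer), and fetch the bottles.

```bash
python3 -m handwheel '[{"tx":0,"ty":0,"tz":-1,"roll":0},{"tx":0,"ty":0,"tz":-1,"roll":0},{"tx":0,"ty":0,"tz":-0.3,"roll":0.18},{"tx":0,"ty":0,"tz":0,"roll":0.18},{"tx":0,"ty":0,"tz":0,"roll":0.18},{"tx":0,"ty":0,"tz":0,"roll":0.18},{"tx":0,"ty":0,"tz":0,"roll":0.18},{"tx":0,"ty":0,"tz":0,"roll":0.18},{"tx":0,"ty":0,"tz":0,"roll":0.18},{"tx":0,"ty":0,"tz":0,"roll":0.18},{"tx":0,"ty":0,"tz":0,"roll":0.18},{"tx":0,"ty":0,"tz":0,"roll":0.18},{"tx":0,"ty":0,"tz":0,"roll":0.18},{"tx":0,"ty":0,"tz":0,"roll":0}]' 0.7; python3 - <<'E'
from h import *
rows([.613,.231,.11],2.14)
E
```

```text
clock: 37.92
eef_pos: [0.6666, 0.3241, 0.1659]
orientation: [-0.0, 0.478, 0.878, 0.0]
ft_force: [-0.3, -0.6, 0.8]
finger_gap: 0.699
gripper_force: 0.0
tool shift units [-1.96 -3.82  2.23] roll 0.005 pos [0.6666 0.3241 0.1659] yaw 2.145 t 37.92
```

```bash
python3 -m handwheel '[{"tx":-0.49,"ty":-0.955,"tz":0,"roll":0},{"tx":-0.49,"ty":-0.955,"tz":0,"roll":0},{"tx":-0.49,"ty":-0.955,"tz":0,"roll":0},{"tx":-0.49,"ty":-0.955,"tz":0,"roll":0},{"tx":0,"ty":0,"tz":0,"roll":0}]'; python3 - <<'E'
from h import *
p=shot("wrist")
for n in("rose_mid","citrus_mid","iris_mid"):
  for d in arm.outline_of(p,n)[:1]:
    P=px2w(p,d["position"],.045);print(n,d["score"],P)
    if n[0]=="r":rows([P[0],P[1],.043])
E
```

```text
clock: 38.55
eef_pos: [0.6124, 0.23, 0.1671]
orientation: [0.0, 0.479, 0.878, 0.0]
ft_force: [-0.1, 0.4, -0.0]
finger_gap: 0.702
gripper_force: 0.0
rose_mid 0.85 [0.61276857 0.23503836 0.045     ]
tool shift units [0.12 0.07 4.96] roll None pos [0.6129 0.2315 0.1669] yaw 2.144 t 38.65
citrus_mid 0.87 [0.53593562 0.26909785 0.045     ]
iris_mid 0.87 [0.46003033 0.31282611 0.045     ]
```

```bash
python3 -m handwheel '[{"tx":0.05,"ty":0.05,"tz":0.82,"roll":0},{"tx":0,"ty":0,"tz":0.82,"roll":0},{"tx":0,"ty":0,"tz":0.82,"roll":0},{"tx":0,"ty":0,"tz":0.82,"roll":0},{"tx":0,"ty":0,"tz":0.82,"roll":0},{"tx":0,"ty":0,"tz":0.82,"roll":0},{"tx":0,"ty":0,"tz":0,"roll":0}]'; python3 -m handwheel '[{"tx":0,"ty":0,"tz":0,"roll":0},{"tx":0,"ty":0,"tz":0,"roll":0},{"tx":0,"ty":0,"tz":0,"roll":0},{"tx":0,"ty":0,"tz":0,"roll":0},{"tx":0,"ty":0,"tz":0,"roll":0}]' 0 15; python3 -m handwheel '[{"tx":0,"ty":0,"tz":-1,"roll":0},{"tx":0,"ty":0,"tz":-1,"roll":0},{"tx":0,"ty":0,"tz":-1,"roll":0},{"tx":0,"ty":0,"tz":-1,"roll":0},{"tx":0,"ty":0,"tz":-1,"roll":0},{"tx":0,"ty":0,"tz":-1,"roll":0},{"tx":0,"ty":0,"tz":-1,"roll":0},{"tx":0,"ty":0,"tz":0,"roll":0}]'; python3 - <<'E'
from h import *
rows([.635,-.213,.2])
E
```

```text
clock: 39.62
eef_pos: [0.6113, 0.2325, 0.041]
orientation: [-0.002, 0.479, 0.878, -0.002]
ft_force: [-0.0, 0.2, -0.2]
finger_gap: 0.701
gripper_force: 0.0
clock: 40.25
eef_pos: [0.6138, 0.233, 0.0454]
orientation: [0.001, 0.479, 0.878, 0.001]
ft_force: [-0.2, 0.6, 3.8]
finger_gap: 0.466
gripper_force: 15.0
clock: 41.25
eef_pos: [0.6135, 0.2328, 0.2207]
orientation: [0.001, 0.479, 0.878, 0.001]
ft_force: [1.3, 0.4, -1.9]
finger_gap: 0.465
gripper_force: 15.0
tool shift units [-15.46  -8.93   0.82] roll None pos [0.6135 0.2328 0.2207] yaw 2.143 t 41.25
```

```bash
python3 -m handwheel '[{"tx":-0.91,"ty":-0.525,"tz":0,"roll":0},{"tx":-0.91,"ty":-0.525,"tz":0,"roll":0},{"tx":-0.91,"ty":-0.525,"tz":0,"roll":0},{"tx":-0.91,"ty":-0.525,"tz":0,"roll":0},{"tx":-0.91,"ty":-0.525,"tz":0,"roll":0},{"tx":-0.91,"ty":-0.525,"tz":0,"roll":0},{"tx":-0.91,"ty":-0.525,"tz":0,"roll":0},{"tx":-0.91,"ty":-0.525,"tz":0,"roll":0},{"tx":-0.91,"ty":-0.525,"tz":0,"roll":0},{"tx":-0.91,"ty":-0.525,"tz":0,"roll":0},{"tx":-0.91,"ty":-0.525,"tz":0,"roll":0},{"tx":-0.91,"ty":-0.525,"tz":0,"roll":0},{"tx":-0.91,"ty":-0.525,"tz":0,"roll":0},{"tx":-0.91,"ty":-0.525,"tz":0,"roll":0},{"tx":-0.91,"ty":-0.525,"tz":0,"roll":0},{"tx":-0.91,"ty":-0.525,"tz":0,"roll":0},{"tx":-0.91,"ty":-0.525,"tz":0,"roll":0},{"tx":0,"ty":0,"tz":0,"roll":0}]'; python3 - <<'E'
from h import *
rows([.635,-.213,.068])
p=shot("wrist");cv2.imwrite("pics/w8.png",p["color"][:,:,::-1])
C=np.array([.592,-.294]);a=-1.0;u=np.array([np.cos(a),np.sin(a)]);v=np.array([-u[1],u[0]])
im=p["color"][:,:,::-1].copy()
for s in(.08,0,-.08):
    q=w2px(p,[*(C-.045*u+s*v),.022]);cv2.circle(im,tuple(int(x) for x in q),6,(255,0,255),2)
for x,y in((-.1075,-.139),(-.1075,.139),(.06,.139),(.06,-.139)):
    q=w2px(p,[*(C+x*u+y*v),.083]);cv2.circle(im,tuple(int(x) for x in q),6,(0,255,0),2)
cv2.imwrite("pics/w8.png",im)
E
```

```text
clock: 43.5
eef_pos: [0.6342, -0.2155, 0.2179]
orientation: [-0.001, 0.48, 0.877, -0.0]
ft_force: [-0.4, 0.1, -1.7]
finger_gap: 0.465
gripper_force: 15.0
tool shift units [0.06 0.08 5.99] roll None pos [ 0.6342 -0.2155  0.2179] yaw 2.14 t 43.5
```

View pics/w8.png

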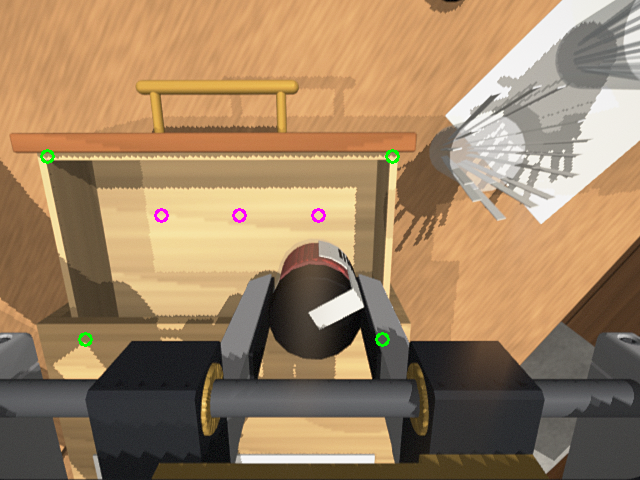

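The overlay matches the drawer: green dots sit on the front inner corners, and the slot dots are well clear of the chest edge at row 320. Now I lower rose.

```bash
python3 -m handwheel '[{"tx":0.05,"ty":0.05,"tz":0.85,"roll":0},{"tx":0,"ty":0,"tz":0.85,"roll":0},{"tx":0,"ty":0,"tz":0.85,"roll":0},{"tx":0,"ty":0,"tz":0.85,"roll":0},{"tx":0,"ty":0,"tz":0.85,"roll":0},{"tx":0,"ty":0,"tz":0.85,"roll":0},{"tx":0,"ty":0,"tz":0.7,"roll":0},{"tx":0,"ty":0,"tz":0.15,"roll":0},{"tx":0,"ty":0,"tz":0,"roll":0},{"tx":0,"ty":0,"tz":0,"roll":0}]'; python3 -m handwheel '[{"tx":0,"ty":0,"tz":0,"roll":0},{"tx":0,"ty":0,"tz":0,"roll":0},{"tx":0,"ty":0,"tz":0,"roll":0},{"tx":0,"ty":0,"tz":-1,"roll":0},{"tx":0,"ty":0,"tz":-1,"roll":0},{"tx":0,"ty":0,"tz":-1,"roll":0},{"tx":0,"ty":0,"tz":-1,"roll":0},{"tx":0,"ty":0,"tz":-1,"roll":0},{"tx":0,"ty":0,"tz":0,"roll":0}]' 0.65; python3 - <<'E'
from h import *
rows([.537,.271,.19])
E
```

```text
clock: 44.8
eef_pos: [0.6357, -0.2118, 0.0716]
orientation: [0.001, 0.479, 0.878, 0.0]
ft_force: [0.4, -0.2, -1.5]
finger_gap: 0.463
gripper_force: 15.0
clock: 45.92
eef_pos: [0.6362, -0.2121, 0.1984]
orientation: [0.003, 0.479, 0.878, 0.0]
ft_force: [0.5, 0.3, 0.1]
finger_gap: 0.652
gripper_force: 0.0
tool shift units [18.4   7.12  0.27] roll None pos [ 0.6362 -0.2121  0.1984] yaw 2.143 t 45.92
```

```bash
python3 -m handwheel '[{"tx":0.97,"ty":0.375,"tz":0,"roll":0},{"tx":0.97,"ty":0.375,"tz":0,"roll":0},{"tx":0.97,"ty":0.375,"tz":0,"roll":0},{"tx":0.97,"ty":0.375,"tz":0,"roll":0},{"tx":0.97,"ty":0.375,"tz":0,"roll":0},{"tx":0.97,"ty":0.375,"tz":0,"roll":0},{"tx":0.97,"ty":0.375,"tz":0,"roll":0},{"tx":0.97,"ty":0.375,"tz":0,"roll":0},{"tx":0.97,"ty":0.375,"tz":0,"roll":0},{"tx":0.97,"ty":0.375,"tz":0,"roll":0},{"tx":0.97,"ty":0.375,"tz":0,"roll":0},{"tx":0.97,"ty":0.375,"tz":0,"roll":0},{"tx":0.97,"ty":0.375,"tz":0,"roll":0},{"tx":0.97,"ty":0.375,"tz":0,"roll":0},{"tx":0.97,"ty":0.375,"tz":0,"roll":0},{"tx":0.97,"ty":0.375,"tz":0,"roll":0},{"tx":0.97,"ty":0.375,"tz":0,"roll":0},{"tx":0.97,"ty":0.375,"tz":0,"roll":0},{"tx":0.97,"ty":0.375,"tz":0,"roll":0},{"tx":0,"ty":0,"tz":0,"roll":0}]' 0.7; python3 - <<'E'
from h import *
p=shot("wrist")
for n in("citrus_mid","iris_mid"):
  for d in arm.outline_of(p,n)[:1]:
    P=px2w(p,d["position"],.045);print(n,d["score"],P)
    rows([P[0],P[1],.043])
t=shot("top")
for d in arm.outline_of(t,"rose_mid")[:2]: print(d["score"],px2w(t,d["position"],.062))
E
```

```text
clock: 48.42
eef_pos: [0.5341, 0.2743, 0.1951]
orientation: [-0.0, 0.477, 0.879, 0.0]
ft_force: [-0.4, 0.3, -0.5]
finger_gap: 0.697
gripper_force: 0.0
citrus_mid 0.71 [0.53437579 0.27336647 0.045     ]
tool shift units [0.05 0.01 6.09] roll None pos [0.5349 0.2724 0.1952] yaw 2.144 t 48.52
iris_mid 0.95 [0.4548901  0.31239827 0.045     ]
tool shift units [ 3.1  -1.82  6.09] roll None pos [0.5352 0.2719 0.1953] yaw 2.143 t 48.58
0.78 [ 0.63182265 -0.21354372  0.062     ]
0.58 [0.74142939 0.17750988 0.062     ]
```

```bash
python3 -m handwheel '[{"tx":0.03,"ty":0.02,"tz":0.87,"roll":0},{"tx":0,"ty":0,"tz":0.87,"roll":0},{"tx":0,"ty":0,"tz":0.87,"roll":0},{"tx":0,"ty":0,"tz":0.87,"roll":0},{"tx":0,"ty":0,"tz":0.87,"roll":0},{"tx":0,"ty":0,"tz":0.87,"roll":0},{"tx":0,"ty":0,"tz":0.87,"roll":0},{"tx":0,"ty":0,"tz":0,"roll":0}]'; python3 -m handwheel '[{"tx":0,"ty":0,"tz":0,"roll":0},{"tx":0,"ty":0,"tz":0,"roll":0},{"tx":0,"ty":0,"tz":0,"roll":0},{"tx":0,"ty":0,"tz":0,"roll":0},{"tx":0,"ty":0,"tz":0,"roll":0}]' 0 15; python3 -m handwheel '[{"tx":0,"ty":0,"tz":-1,"roll":0},{"tx":0,"ty":0,"tz":-1,"roll":0},{"tx":0,"ty":0,"tz":-1,"roll":0},{"tx":0,"ty":0,"tz":-1,"roll":0},{"tx":0,"ty":0,"tz":-1,"roll":0},{"tx":0,"ty":0,"tz":-1,"roll":0},{"tx":0,"ty":0,"tz":-1,"roll":0},{"tx":0,"ty":0,"tz":0,"roll":0}]'; python3 - <<'E'
from h import *
rows([.568,-.256,.2])
E
```

```text
clock: 49.68
eef_pos: [0.5341, 0.2717, 0.0408]
orientation: [-0.001, 0.479, 0.878, -0.002]
ft_force: [-0.5, -0.6, -0.2]
finger_gap: 0.7
gripper_force: 0.0
clock: 50.3
eef_pos: [0.5364, 0.2735, 0.0444]
orientation: [0.001, 0.479, 0.878, 0.001]
ft_force: [0.1, -0.4, 5.2]
finger_gap: 0.461
gripper_force: 15.0
clock: 51.3
eef_pos: [0.5359, 0.2735, 0.2195]
orientation: [0.001, 0.479, 0.878, 0.001]
ft_force: [0.5, -0.3, -1.2]
finger_gap: 0.464
gripper_force: 15.0
tool shift units [-18.5  -10.39   0.76] roll None pos [0.5359 0.2735 0.2195] yaw 2.143 t 51.3
```

```bash
python3 -m handwheel '[{"tx":-0.974,"ty":-0.547,"tz":0,"roll":0},{"tx":-0.974,"ty":-0.547,"tz":0,"roll":0},{"tx":-0.974,"ty":-0.547,"tz":0,"roll":0},{"tx":-0.974,"ty":-0.547,"tz":0,"roll":0},{"tx":-0.974,"ty":-0.547,"tz":0,"roll":0},{"tx":-0.974,"ty":-0.547,"tz":0,"roll":0},{"tx":-0.974,"ty":-0.547,"tz":0,"roll":0},{"tx":-0.974,"ty":-0.547,"tz":0,"roll":0},{"tx":-0.974,"ty":-0.547,"tz":0,"roll":0},{"tx":-0.974,"ty":-0.547,"tz":0,"roll":0},{"tx":-0.974,"ty":-0.547,"tz":0,"roll":0},{"tx":-0.974,"ty":-0.547,"tz":0,"roll":0},{"tx":-0.974,"ty":-0.547,"tz":0,"roll":0},{"tx":-0.974,"ty":-0.547,"tz":0,"roll":0},{"tx":-0.974,"ty":-0.547,"tz":0,"roll":0},{"tx":-0.974,"ty":-0.547,"tz":0,"roll":0},{"tx":-0.974,"ty":-0.547,"tz":0,"roll":0},{"tx":-0.974,"ty":-0.547,"tz":0,"roll":0},{"tx":-0.974,"ty":-0.547,"tz":0,"roll":0},{"tx":0,"ty":0,"tz":0,"roll":0}]'; python3 - <<'E'
from h import *
rows([.568,-.256,.067])
p=shot("wrist")
for d in arm.outline_of(p,"rose_mid")[:2]: print(d["score"],px2w(p,d["position"],.067))
E
```

```text
clock: 53.8
eef_pos: [0.5662, -0.2576, 0.2148]
orientation: [-0.002, 0.48, 0.877, -0.0]
ft_force: [0.3, -0.2, -1.3]
finger_gap: 0.467
gripper_force: 15.0
tool shift units [-0.01  0.11  5.91] roll None pos [ 0.5662 -0.2576  0.2148] yaw 2.14 t 53.8
0.98 [ 0.63158172 -0.20970253  0.067     ]
```

```bash
python3 -m handwheel '[{"tx":0,"ty":0,"tz":0.85,"roll":0},{"tx":0,"ty":0,"tz":0.85,"roll":0},{"tx":0,"ty":0,"tz":0.85,"roll":0},{"tx":0,"ty":0,"tz":0.85,"roll":0},{"tx":0,"ty":0,"tz":0.85,"roll":0},{"tx":0,"ty":0,"tz":0.85,"roll":0},{"tx":0,"ty":0,"tz":0.7,"roll":0},{"tx":0,"ty":0,"tz":0.15,"roll":0},{"tx":0,"ty":0,"tz":0,"roll":0},{"tx":0,"ty":0,"tz":0,"roll":0}]'; python3 -m handwheel '[{"tx":0,"ty":0,"tz":0,"roll":0},{"tx":0,"ty":0,"tz":0,"roll":0},{"tx":0,"ty":0,"tz":0,"roll":0},{"tx":0,"ty":0,"tz":-1,"roll":0},{"tx":0,"ty":0,"tz":-1,"roll":0},{"tx":0,"ty":0,"tz":-1,"roll":0},{"tx":0,"ty":0,"tz":-1,"roll":0},{"tx":0,"ty":0,"tz":-1,"roll":0},{"tx":0,"ty":0,"tz":0,"roll":0}]' 0.65; python3 - <<'E'
from h import *
rows([.456,.313,.19])
E
```

```text
clock: 55.15
eef_pos: [0.568, -0.2568, 0.0705]
orientation: [0.001, 0.479, 0.878, 0.0]
ft_force: [0.6, -0.4, -0.9]
finger_gap: 0.47
gripper_force: 15.0
clock: 56.28
eef_pos: [0.5685, -0.2572, 0.1971]
orientation: [0.003, 0.479, 0.878, 0.0]
ft_force: [0.5, 0.2, -0.8]
finger_gap: 0.651
gripper_force: 0.0
tool shift units [21.61  8.56  0.2 ] roll None pos [ 0.5685 -0.2572  0.1971] yaw 2.143 t 56.27
```

```bash
python3 -m handwheel '[{"tx":0.98,"ty":0.389,"tz":0,"roll":0},{"tx":0.98,"ty":0.389,"tz":0,"roll":0},{"tx":0.98,"ty":0.389,"tz":0,"roll":0},{"tx":0.98,"ty":0.389,"tz":0,"roll":0},{"tx":0.98,"ty":0.389,"tz":0,"roll":0},{"tx":0.98,"ty":0.389,"tz":0,"roll":0},{"tx":0.98,"ty":0.389,"tz":0,"roll":0},{"tx":0.98,"ty":0.389,"tz":0,"roll":0},{"tx":0.98,"ty":0.389,"tz":0,"roll":0},{"tx":0.98,"ty":0.389,"tz":0,"roll":0},{"tx":0.98,"ty":0.389,"tz":0,"roll":0},{"tx":0.98,"ty":0.389,"tz":0,"roll":0},{"tx":0.98,"ty":0.389,"tz":0,"roll":0},{"tx":0.98,"ty":0.389,"tz":0,"roll":0},{"tx":0.98,"ty":0.389,"tz":0,"roll":0},{"tx":0.98,"ty":0.389,"tz":0,"roll":0},{"tx":0.98,"ty":0.389,"tz":0,"roll":0},{"tx":0.98,"ty":0.389,"tz":0,"roll":0},{"tx":0.98,"ty":0.389,"tz":0,"roll":0},{"tx":0.98,"ty":0.389,"tz":0,"roll":0}]' 0.7; python3 -m handwheel '[{"tx":1,"ty":0.39,"tz":0,"roll":0},{"tx":1,"ty":0.39,"tz":0,"roll":0},{"tx":0,"ty":0,"tz":0,"roll":0}]';  python3 - <<'E'
from h import *
p=shot("wrist")
for d in arm.outline_of(p,"iris_mid")[:1]:
    P=px2w(p,d["position"],.045);print(d["score"],P)
    rows([P[0],P[1],.043])
E
```

```text
clock: 58.78
eef_pos: [0.4643, 0.2623, 0.194]
orientation: [-0.0, 0.478, 0.878, -0.0]
ft_force: [0.5, 0.3, -0.5]
finger_gap: 0.697
gripper_force: 0.0
clock: 59.15
eef_pos: [0.4534, 0.3151, 0.1938]
orientation: [-0.0, 0.477, 0.879, -0.0]
ft_force: [0.0, -0.3, -0.3]
finger_gap: 0.699
gripper_force: 0.0
0.56 [0.45407932 0.31394876 0.045     ]
tool shift units [0.03 0.01 6.04] roll None pos [0.4543 0.3134 0.194 ] yaw 2.144 t 59.25
```

```bash
python3 -m handwheel '[{"tx":0,"ty":0.02,"tz":0.86,"roll":0},{"tx":0,"ty":0,"tz":0.86,"roll":0},{"tx":0,"ty":0,"tz":0.86,"roll":0},{"tx":0,"ty":0,"tz":0.86,"roll":0},{"tx":0,"ty":0,"tz":0.86,"roll":0},{"tx":0,"ty":0,"tz":0.86,"roll":0},{"tx":0,"ty":0,"tz":0.86,"roll":0},{"tx":0,"ty":0,"tz":0,"roll":0}]'; python3 -m handwheel '[{"tx":0,"ty":0,"tz":0,"roll":0},{"tx":0,"ty":0,"tz":0,"roll":0},{"tx":0,"ty":0,"tz":0,"roll":0},{"tx":0,"ty":0,"tz":0,"roll":0},{"tx":0,"ty":0,"tz":0,"roll":0}]' 0 15; python3 -m handwheel '[{"tx":0,"ty":0,"tz":-1,"roll":0},{"tx":0,"ty":0,"tz":-1,"roll":0},{"tx":0,"ty":0,"tz":-1,"roll":0},{"tx":0,"ty":0,"tz":-1,"roll":0},{"tx":0,"ty":0,"tz":-1,"roll":0},{"tx":0,"ty":0,"tz":-1,"roll":0},{"tx":0,"ty":0,"tz":-1,"roll":0},{"tx":0,"ty":0,"tz":0,"roll":0}]'; python3 - <<'E'
from h import *
rows([.501,-.299,.2])
E
```

```text
clock: 60.25
eef_pos: [0.454, 0.3119, 0.0418]
orientation: [-0.001, 0.479, 0.878, -0.002]
ft_force: [-0.2, -0.9, 0.1]
finger_gap: 0.697
gripper_force: 0.0
clock: 60.88
eef_pos: [0.4562, 0.314, 0.045]
orientation: [0.001, 0.479, 0.878, 0.001]
ft_force: [0.7, -0.9, 6.2]
finger_gap: 0.466
gripper_force: 15.0
clock: 61.88
eef_pos: [0.456, 0.3142, 0.2202]
orientation: [0.001, 0.479, 0.878, 0.001]
ft_force: [1.3, -0.4, -0.7]
finger_gap: 0.464
gripper_force: 15.0
tool shift units [-21.6  -11.77   0.77] roll None pos [0.456  0.3142 0.2202] yaw 2.143 t 61.88
```

```bash
python3 -m handwheel '[{"tx":-0.98,"ty":-0.535,"tz":0,"roll":0},{"tx":-0.98,"ty":-0.535,"tz":0,"roll":0},{"tx":-0.98,"ty":-0.535,"tz":0,"roll":0},{"tx":-0.98,"ty":-0.535,"tz":0,"roll":0},{"tx":-0.98,"ty":-0.535,"tz":0,"roll":0},{"tx":-0.98,"ty":-0.535,"tz":0,"roll":0},{"tx":-0.98,"ty":-0.535,"tz":0,"roll":0},{"tx":-0.98,"ty":-0.535,"tz":0,"roll":0},{"tx":-0.98,"ty":-0.535,"tz":0,"roll":0},{"tx":-0.98,"ty":-0.535,"tz":0,"roll":0},{"tx":-0.98,"ty":-0.535,"tz":0,"roll":0},{"tx":-0.98,"ty":-0.535,"tz":0,"roll":0},{"tx":-0.98,"ty":-0.535,"tz":0,"roll":0},{"tx":-0.98,"ty":-0.535,"tz":0,"roll":0},{"tx":-0.98,"ty":-0.535,"tz":0,"roll":0},{"tx":-0.98,"ty":-0.535,"tz":0,"roll":0},{"tx":-0.98,"ty":-0.535,"tz":0,"roll":0},{"tx":-0.98,"ty":-0.535,"tz":0,"roll":0},{"tx":-0.98,"ty":-0.535,"tz":0,"roll":0},{"tx":-0.98,"ty":-0.535,"tz":0,"roll":0}]'; python3 -m handwheel '[{"tx":-1,"ty":-0.535,"tz":0,"roll":0},{"tx":-1,"ty":-0.535,"tz":0,"roll":0},{"tx":0,"ty":0,"tz":0,"roll":0}]';  python3 - <<'E'
from h import *
p=shot("wrist")
for n in("rose_mid","citrus_mid"):
  for d in arm.outline_of(p,n)[:1]:
    P=px2w(p,d["position"],.067);print(n,d["score"],P)
rows([.501,-.299,.067])
E
```

```text
clock: 64.38
eef_pos: [0.4949, -0.2435, 0.216]
orientation: [-0.002, 0.479, 0.878, 0.0]
ft_force: [0.9, 0.2, -0.9]
finger_gap: 0.463
gripper_force: 15.0
clock: 64.75
eef_pos: [0.4993, -0.3006, 0.2156]
orientation: [-0.002, 0.48, 0.877, 0.0]
ft_force: [-0.5, 0.1, -2.1]
finger_gap: 0.465
gripper_force: 15.0
rose_mid 0.97 [ 0.6293691  -0.21108986  0.067     ]
citrus_mid 0.96 [ 0.56446345 -0.25717541  0.067     ]
tool shift units [-0.05  0.03  6.01] roll None pos [ 0.4999 -0.2986  0.2173] yaw 2.143 t 64.9
```

```bash
python3 -m handwheel '[{"tx":0,"ty":0,"tz":0.85,"roll":0},{"tx":0,"ty":0,"tz":0.85,"roll":0},{"tx":0,"ty":0,"tz":0.85,"roll":0},{"tx":0,"ty":0,"tz":0.85,"roll":0},{"tx":0,"ty":0,"tz":0.85,"roll":0},{"tx":0,"ty":0,"tz":0.85,"roll":0},{"tx":0,"ty":0,"tz":0.7,"roll":0},{"tx":0,"ty":0,"tz":0.15,"roll":0},{"tx":0,"ty":0,"tz":0,"roll":0},{"tx":0,"ty":0,"tz":0,"roll":0}]'; python3 -m handwheel '[{"tx":0,"ty":0,"tz":0,"roll":0},{"tx":0,"ty":0,"tz":0,"roll":0},{"tx":0,"ty":0,"tz":0,"roll":0},{"tx":0,"ty":0,"tz":-1,"roll":0},{"tx":0,"ty":0,"tz":-1,"roll":0},{"tx":0,"ty":0,"tz":-1,"roll":0},{"tx":0,"ty":0,"tz":-1,"roll":0},{"tx":0,"ty":0,"tz":-1,"roll":0},{"tx":0,"ty":0,"tz":0,"roll":0}]' 0.65; python3 -m handwheel '[{"tx":0.97,"ty":0.46,"tz":0,"roll":0},{"tx":0.97,"ty":0.46,"tz":0,"roll":0},{"tx":0.97,"ty":0.46,"tz":0,"roll":0},{"tx":0.97,"ty":0.46,"tz":0,"roll":0},{"tx":0.97,"ty":0.46,"tz":0,"roll":0},{"tx":0.97,"ty":0.46,"tz":0,"roll":0},{"tx":0.97,"ty":0.46,"tz":0,"roll":0},{"tx":0,"ty":0,"tz":0,"roll":0}]' 0; python3 - <<'E'
from h import *
t=shot("top");im=t["color"][:,:,::-1]
cv2.imwrite("pics/t3.png",cv2.resize(im[160:360,280:480],None,fx=3,fy=3,interpolation=cv2.INTER_CUBIC))
rows([.478,-.118,.067],2.14)
E
```

```text
clock: 66.15
eef_pos: [0.5009, -0.3, 0.0712]
orientation: [0.001, 0.479, 0.878, -0.0]
ft_force: [0.0, 0.8, -0.8]
finger_gap: 0.468
gripper_force: 15.0
clock: 67.28
eef_pos: [0.5014, -0.3004, 0.1977]
orientation: [0.003, 0.479, 0.878, -0.0]
ft_force: [-0.1, 0.1, -0.4]
finger_gap: 0.648
gripper_force: 0.0
clock: 68.28
eef_pos: [0.4754, -0.1119, 0.1936]
orientation: [-0.001, 0.478, 0.878, -0.0]
ft_force: [-0.4, -0.2, -0.1]
finger_gap: 0.007
gripper_force: 0.0
tool shift units [-0.23 -0.02  5.07] roll 0.004 pos [ 0.4756 -0.1129  0.1938] yaw 2.144 t 68.33
```

View pics/t3.png

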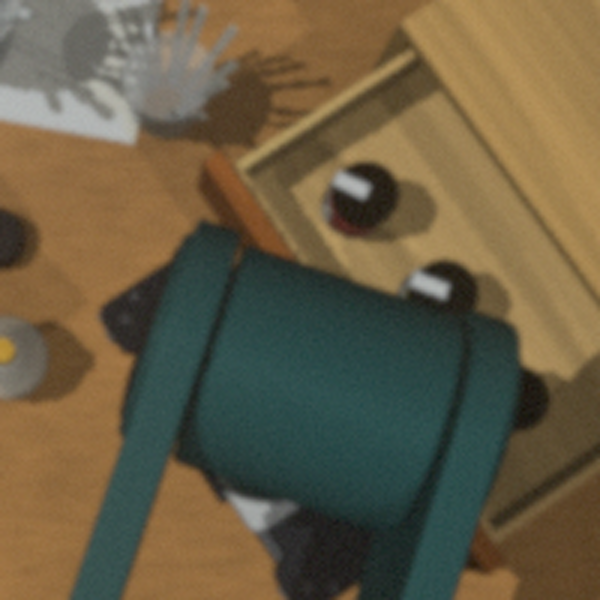

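All three bottles stand in the drawer: rose's cap is at crop (362,195), yellow's at (442,290) and iris's at (530,400). I'll lower outside the handle and push gently.

```bash
python3 -m handwheel '[{"tx":0,"ty":0,"tz":0.85,"roll":0},{"tx":0,"ty":0,"tz":0.85,"roll":0},{"tx":0,"ty":0,"tz":0.85,"roll":0},{"tx":0,"ty":0,"tz":0.85,"roll":0},{"tx":0,"ty":0,"tz":0.85,"roll":0},{"tx":0,"ty":0,"tz":0.85,"roll":0},{"tx":0,"ty":0,"tz":0,"roll":0}]'; python3 -m handwheel '[{"tx":-0.3,"ty":0,"tz":0,"roll":0},{"tx":-0.3,"ty":0,"tz":0,"roll":0},{"tx":-0.3,"ty":0,"tz":0,"roll":0},{"tx":-0.3,"ty":0,"tz":0,"roll":0},{"tx":-0.15,"ty":0,"tz":0,"roll":0},{"tx":-0.15,"ty":0,"tz":0,"roll":0},{"tx":-0.15,"ty":0,"tz":0,"roll":0},{"tx":-0.15,"ty":0,"tz":0,"roll":0},{"tx":-0.15,"ty":0,"tz":0,"roll":0},{"tx":-0.15,"ty":0,"tz":0,"roll":0},{"tx":-0.15,"ty":0,"tz":0,"roll":0},{"tx":-0.15,"ty":0,"tz":0,"roll":0}]'
```

```text
clock: 69.2
eef_pos: [0.4743, -0.1137, 0.0649]
orientation: [-0.003, 0.479, 0.878, -0.001]
ft_force: [0.7, -0.0, 0.3]
finger_gap: 0.006
gripper_force: 0.0
clock: 70.7
eef_pos: [0.5086, -0.164, 0.0674]
orientation: [-0.0, 0.479, 0.878, 0.0]
ft_force: [-0.4, 1.2, 0.7]
finger_gap: 0.006
gripper_force: 0.6
```

```bash
python3 -m handwheel '[{"tx":-0.2,"ty":0,"tz":0,"roll":0},{"tx":-0.2,"ty":0,"tz":0,"roll":0},{"tx":-0.2,"ty":0,"tz":0,"roll":0},{"tx":-0.2,"ty":0,"tz":0,"roll":0},{"tx":-0.2,"ty":0,"tz":0,"roll":0},{"tx":-0.2,"ty":0,"tz":0,"roll":0},{"tx":-0.2,"ty":0,"tz":0,"roll":0},{"tx":-0.2,"ty":0,"tz":0,"roll":0},{"tx":-0.2,"ty":0,"tz":0,"roll":0},{"tx":-0.2,"ty":0,"tz":0,"roll":0},{"tx":-0.2,"ty":0,"tz":0,"roll":0},{"tx":-0.2,"ty":0,"tz":0,"roll":0},{"tx":-0.2,"ty":0,"tz":0,"roll":0},{"tx":-0.2,"ty":0,"tz":0,"roll":0},{"tx":-0.2,"ty":0,"tz":0,"roll":0},{"tx":-0.2,"ty":0,"tz":0,"roll":0},{"tx":-0.2,"ty":0,"tz":0,"roll":0},{"tx":-0.2,"ty":0,"tz":0,"roll":0},{"tx":-0.2,"ty":0,"tz":0,"roll":0},{"tx":-0.2,"ty":0,"tz":0,"roll":0}]'; python3 -m handwheel '[{"tx":-0.15,"ty":0,"tz":0,"roll":0},{"tx":-0.15,"ty":0,"tz":0,"roll":0},{"tx":-0.15,"ty":0,"tz":0,"roll":0},{"tx":-0.15,"ty":0,"tz":0,"roll":0},{"tx":-0.15,"ty":0,"tz":0,"roll":0},{"tx":-0.15,"ty":0,"tz":0,"roll":0}]';  python3 -m handwheel '[{"tx":-0.1,"ty":0,"tz":0,"roll":0},{"tx":-0.1,"ty":0,"tz":0,"roll":0},{"tx":-0.1,"ty":0,"tz":0,"roll":0}]'
```

```text
clock: 73.2
eef_pos: [0.5629, -0.2481, 0.0675]
orientation: [-0.0, 0.479, 0.878, 0.0]
ft_force: [-1.2, -0.2, 0.3]
finger_gap: 0.005
gripper_force: 0.6
clock: 73.95
eef_pos: [0.5736, -0.2648, 0.0675]
orientation: [-0.003, 0.479, 0.878, 0.001]
ft_force: [-7.1, 8.3, 5.8]
finger_gap: 0.001
gripper_force: 6.0
clock: 74.32
eef_pos: [0.5738, -0.2651, 0.0675]
orientation: [-0.01, 0.478, 0.878, 0.004]
ft_force: [-19.1, 20.9, 15.9]
finger_gap: 0.007
gripper_force: 14.0
```

The drawer has stopped firmly, so it is shut. Now I back off and check.

```bash
python3 -m handwheel '[{"tx":0.5,"ty":0,"tz":0,"roll":0},{"tx":1,"ty":0,"tz":0,"roll":0},{"tx":1,"ty":0,"tz":0,"roll":0},{"tx":1,"ty":0,"tz":-1,"roll":0},{"tx":1,"ty":0,"tz":-1,"roll":0},{"tx":1,"ty":0,"tz":-1,"roll":0},{"tx":1,"ty":0,"tz":-1,"roll":0},{"tx":1,"ty":0,"tz":-1,"roll":0},{"tx":0,"ty":-1,"tz":0,"roll":0},{"tx":0,"ty":-1,"tz":0,"roll":0},{"tx":0,"ty":-1,"tz":0,"roll":0},{"tx":0,"ty":-1,"tz":0,"roll":0},{"tx":0,"ty":0,"tz":0,"roll":0}]'; python3 - <<'E'
from h import *
t=shot("top");im=t["color"][:,:,::-1]
cv2.imwrite("pics/t4.png",im)
E
```

```text
clock: 75.95
eef_pos: [0.3933, -0.1705, 0.1931]
orientation: [0.002, 0.48, 0.877, -0.0]
ft_force: [0.8, 0.4, 0.3]
finger_gap: 0.004
gripper_force: 0.0
```

View pics/t4.png

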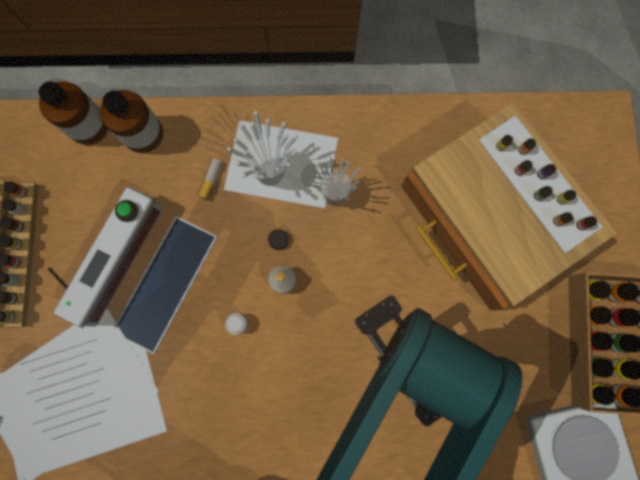

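The drawer is shut flush, with its handle at (440,250), and the other things are where they were.

```bash
python3 -c "
from plant import arm
print(arm.finish_job())"
```

```text
the job is handed in; nothing more can be done
None
```

I pressed the read button with all three loose bottles (red, yellow, violet) upright on the mat and labels facing the window, then put them upright in the drawer, pushed it gently shut and handed the job in at about 76 s; no verdict was returned.

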